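Check the bite of a dosing pump lever and mark its travel

ROBOT

A 7-joint arm with a two-finger parallel gripper is mounted at the origin on the work surface. World frame = base frame: x ahead of the robot, y to its left, z up, the work surface at z = 0. Lengths are in mm, angles in rad, forces in N, time in s.
With the tool pointing down it reaches from about 400 to 875 mm from the base axis. Payload 4.4 kg.
Tool frame: the origin (TCP) lies at the very end of the fingers, on their centre line; the grasp point (between the pads) lies 19 mm behind it; z points along the fingers, y is the line along which they close (so a half turn about z gives the same grasp; the last joint's range is limited). The gripper opens to 85 mm and grips with 20 to 120 N. Pads are 22 mm wide; open, the fingers measure 114 mm over their backs; the gripper's body (76 mm by 85 mm) begins 54 mm behind the grasp point. The pads swing forward as they close: fully open they stand 13 mm farther back than shut.
Start: joints at [1.284, 0.628, 0.038, 1.517, -0.027, 0.996, -0.02], TCP at [142.384, -634.228, 231.313] pointing down, gripper open.
Joint ranges: [-3.06, 3.06], [-0.37, 2.12], [-1.25, 1.32], [0.18, 2.47], [-1.1, 4.24], [0.23, 1.98], [-2.94, 2.94]. Speed limits (rad/s): [2.57, 2.57, 3.14, 3.14, 3.14, 3.14, 3.14].

INTERFACE

Orientations are given as [roll, pitch, yaw] about the fixed x, y, z axes, in that order (R = Rz(yaw) Ry(pitch) Rx(roll)).
In Python, from cell import sensors, get_image, camera_params, order gives the robot as it stands.
- The arm moves only by the shell command python3 -m inch 'ROWS' [OPENING]. ROWS is JSON, a list that holds one entry, the list of rows, each a list of 4 numbers: the shift along the tool's x, y, z in cm, then the turn about the tool's z in degrees. A call has 1 to 8 rows; each row is the pose to reach, as a shift and turn from the pose commanded when the call began, along the tool's axes at that moment; what a row does not reach only later rows make up. A row lasts 1/12 s, in which the tool goes at most 41.7 mm and 7.16 degrees, less where a joint would pass 70% of its speed; a pose out of reach is approached as far as the arm can. A call with a gripper value outside its range is refused whole. OPENING is the finger opening in cm, from 0 to 8.54, set as the call begins (- or left out, the last holds). The fingers move at their own pace and stop on an object; the grip force is fixed at half the most. Time passes only in rows, so rows that repeat a pose let the fingers close. It gives the time, the measured TCP pose, the force, the opening and the grip force at its end, in the units of the state.
- sensors.read_state(): the state, without advancing time (a new reading comes with each control period).
- get_image(name): name is "scene" or "side" or "wrist"; returns the picture (480x640x3 uint8, blue, green, red); there is no depth.
- camera_params(name): a dict with "mtx" (3x3 intrinsics, pixels), "rvec" (rotation vector, rad) and "tvec" (3), from world to camera coordinates, as OpenCV has them. Camera axes: x right, y down, z forward; pixel columns grow to the right and rows downward; lengths in mm; the calibration is good to about 2 mm. A picture is of the moment at which its call begins: read the wrist's pose just before it. camera_params takes no time and is no camera call; for the wrist camera it gives the pose at the moment of the call.
- order.finish_job(): hands the job in; it is judged then, once.
The state is a dict: "clock": time; "qpos": joint angles; "qd": joint speeds; "tau": joint torques, N m; "eef_pos": TCP position; "tool_rot": TCP orientation; "force": force on the tool from outside, world axes, zero at the start; "torque": the same for the moment, N m; "width": finger opening in mm; "gripper_force": force on a finger pad.
Only numpy, scipy, OpenCV 4.12 (cv2) and the standard library are available. Lean on these libraries where they do the work, as an engineer would, in place of code of your own. Each camera call takes 0.05 s, during which the arm holds its last target. There are 200 camera calls.

TASK

Check the hand lever of the plant bench's blue dosing pump: reaching in at a slant under the low grow lamp, press the red lever pad down until the resistance clearly firms up, hold it there a moment without forcing it, and let the lever spring back up. The red drag pointer stays where the lever drove it: note that travel by sliding the yellow marker along the bench, without lifting it, until it stands flat and square against the gauge rail with its black centre line right in line with the pointer. Touch neither pointer nor lamp, and leave the vial, the dish and the seedling where they are.

Things in the scene. Friction and masses are not known exactly. Their poses are not given: they have to be found in the camera images.
- pump: Fixed blue pump housing. Origin on the bench (z up) under the lever pivot; housing x -45..45, y -110..40, up to z 150 mm, on a foot plate x -65..65, y -130..60, 12 mm high. Its -x side faces the robot, turned up to 0.25 rad either way. The lever sticks out to -y, the gauge rail to +y.
- rail_face (a point): On the bench at the foot of the aluminium gauge rail's robot-side face, in its middle (pump x -45, y 130 mm); axes as the pump's. Rail 180 mm long along y, 18 mm high, 26 mm deep. The marker ends up resting against this face. In front of it lies a white scale card, flush with the bench (no step).
- lever: Steel lever 20 mm wide with the red pad at its end, hinged on an axis along pump x, 115 mm above the pump's origin. Origin at the pivot, its -y axis runs to the pad. At rest it slopes up 0.15 rad to the pad; pressing the pad down turns it positively about x, a spring lifts it back when let go.
- lever_pad (a point): Middle of the red pad's top face (36 mm along pump x, 44 along the lever, 12 thick), 190 mm from the pivot, 152 mm above the bench at rest. Free travel of 25 to 60 mm (hidden, differs each time) takes only 1 to 3 N downward; then the pump bites and force rises about 1.4 N per mm. Clearly firm: 7 to 15 N, held half a second; 25 N is forcing it.
- lamp: Fixed silver grow lamp box 100 x 240 x 22 mm (pump x, y, z) over the lever. Origin mid-underside, 300 mm up, at pump x 20, y -180: its edge reaches 30 mm nearer the robot than the pad's middle, barring an upright tool. A tool leaning back towards the robot by 30 to 45 degrees gets in below. 12 mm rod behind it at lamp x 75, y 30, on a foot 90 x 140 mm.
- pointer: Red drag pointer on the gauge rail, 14 x 16 mm, top 30 mm above the bench. Origin on the bench on the pointer's line; axes as the pump's. Starts at pump y 75 mm. Pressing the lever drives it to +y, about 1.6 mm per mm of pad travel (about 40 to 115 mm in all); it stays at the farthest place when the lever springs back.
- pointer_tip (a point): Tip of the pointer's needle, 11 mm out from the rail's face over the scale card; axes as the pump's. Needle 4 mm thick, 25.5 to 29.5 mm above the bench: the marker's 10 mm thick plate passes freely below it.
- marker_mid (a point): Centre, 21 mm above the underside, of the loose yellow marker: plate 70 x 36 x 10 mm with a middle grip fin 40 x 14 mm up to 42 mm; 0.1 to 0.2 kg, symmetric. Its x runs along the 70 mm and the black centre line, y across the fin. Starts on the bench past the rail's +y end. In place: a 36 mm end against the rail (centre at pump x -80), line at the pointer's pump y.
- vial_mid (a point): Loose white sample vial, 28 mm across, 50 mm high; point at its centre. Bystander.
- dish_mid (a point): Loose closed petri dish, 58 mm across, 15 mm high; point at its centre. Bystander.
- seedling_mid (a point): Loose black pot with a seedling, 68 mm across, 60 mm high, leaves to about 130 mm; point 30 mm above its underside. Stands behind the housing. Bystander.
Mind the look-alikes: they are no part of the job. Of the things shaped like the part that bears marker_mid, the yellow one is meant.

How it is judged:
By the outcome, as a careful person would: the job done as asked, in the order asked, and still so for the second after the job is handed in, with the robot touching nothing.
It also fails if it takes over 64 s, if anything falls off the work surface, if the arm or the gripper's body presses on something with over 40 N, if the wrist force passes 120 N, or if a joint passes its speed limit or range.

## Working session

There is one attempt and no reset: what is moved stays moved. The work goes in short steps, Python scripts to look and compute and a shell command to move; the robot and the scene stay as the last step left them, time stands still between calls to the robot, and variables do not carry over. Pictures are saved under pics/ and viewed, at most 10 in all, crops included, and the job is handed in when it is done.

```bash
mkdir -p pics; ls
cat > h.py <<'E'
import numpy as np, cv2
from cell import sensors, get_image, camera_params, order
from scipy.spatial.transform import Rotation as Ro
def ray(c,uv):
    K=np.array(c["mtx"]);R=cv2.Rodrigues(np.array(c["rvec"],float))[0];t=np.array(c["tvec"],float).ravel()
    p=cv2.undistortPoints(np.array([[uv]],float),K,None)[0,0]
    return -R.T@t, R.T@np.array([p[0],p[1],1.])
def onz(c,uv,z):
    o,d=ray(c,uv); return o+d*(z-o[2])/d[2]
def proj(c,P):
    return cv2.projectPoints(np.array(P,float).reshape(-1,3),np.array(c["rvec"],float),np.array(c["tvec"],float),np.array(c["mtx"],float),None)[0].reshape(-1,2)
def tri(rs):
    A=0;b=0
    for o,d in rs:
        d=d/np.linalg.norm(d);M=np.eye(3)-np.outer(d,d);A=A+M;b=b+M@o
    x=np.linalg.solve(A,b); return x,[np.linalg.norm(np.cross(x-o,d/np.linalg.norm(d))) for o,d in rs]
def toolR(s): return Ro.from_euler('xyz',s["tool_rot"]).as_matrix()
E
python3 - <<'E'
from h import *
s=sensors.read_state();print(s)
a=get_image("scene");b=get_image("side")
cv2.imwrite("pics/scene0.png",a);cv2.imwrite("pics/side0.png",b)
for n in("scene","side"):
    c=camera_params(n);print(n,ray(c,(320,240)))
E
```

```text
pics
{'clock': 0.0, 'qpos': array([ 1.2841833 ,  0.62936665,  0.03844178,  1.51837893, -0.02700908,
        0.99628164, -0.01995757]), 'qd': array([-0.00047645, -0.00056233, -0.000874  ,  0.00029497, -0.0006467 ,
       -0.00128828,  0.00047361]), 'tau': array([-9.20034690e-04, -5.63397789e+01,  1.22621600e+00, -1.93447548e+01,
        1.11136684e-02,  1.05830067e-02, -2.27197887e-06]), 'eef_pos': array([ 142.25802539, -633.59831992,  230.37227869]), 'tool_rot': array([-3.13967614e+00,  1.87544428e-05,  2.20850430e-01]), 'force': array([-0.24985711, -0.22222469,  0.0727472 ]), 'torque': array([-0.03211596, -0.01705006,  0.03338916]), 'gripper_force': 0.0, 'width': 85.33839432075902}
scene (array([951.26594886, -52.84394107, 974.25422907]), array([-0.47872853,  0.12946477, -0.86875866]))
side (array([320.20451172, 714.36094579, 930.94914494]), array([ 0.22534111, -0.63455285, -0.73944869]))
```

View pics/scene0.png

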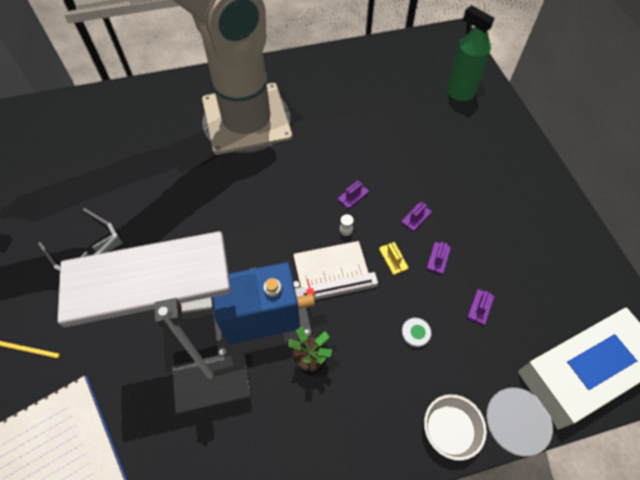

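View pics/side0.png

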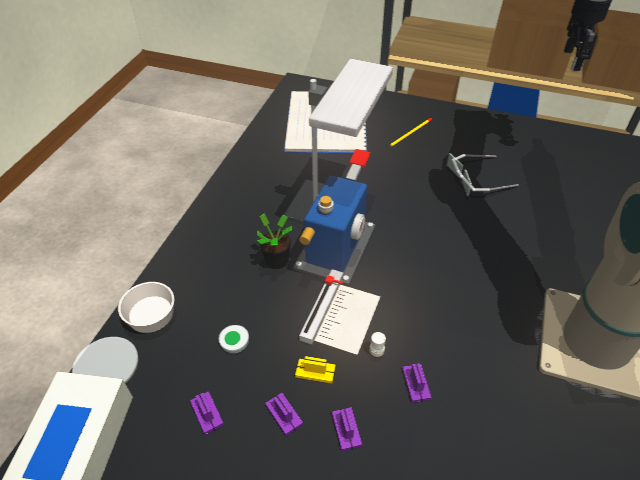

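The scene view shows the yellow marker at (395,258), the pointer at (310,293) and the lamp box at (60-228, 235-322), which hides the pad. The side view shows the red pad at (360,158), the pointer at (332,280), the marker at (316,369), the vial at (378,344) and the card at (348,318).

```bash
cat > m.py <<'E'
from h import *
def blobs(im,lo,hi,amin=8):
    h=cv2.cvtColor(im,cv2.COLOR_BGR2HSV)
    m=cv2.inRange(h,np.array(lo),np.array(hi))
    if lo[0]==0 and hi[0]<15: m|=cv2.inRange(h,np.array([172,lo[1],lo[2]]),np.array([180,255,255]))
    n,l,st,ce=cv2.connectedComponentsWithStats(m)
    return [(st[i][4],st[i][:4].tolist(),ce[i].round(1).tolist(),(l==i)) for i in range(1,n) if st[i][4]>=amin]
E
python3 - <<'E'
from m import *
C={n:camera_params(n) for n in("scene","side")}
I={n:cv2.imread(f"pics/{n}0.png") for n in C}
for n in C:
    for nm,lo,hi in(("red",(0,150,110),(6,255,255)),("yel",(22,150,80),(34,255,255)),("lampwhite",(0,0,140),(180,45,255)),("blue",(100,120,40),(125,255,255))):
        for b in blobs(I[n],lo,hi,12):
            if nm=="lampwhite" and b[0]<600: continue
            print(n,nm,b[:3])
            cs=cv2.findContours(b[3].astype(np.uint8),0,2)[0][0]
            if b[0]>300: print("   quad",cv2.approxPolyDP(cv2.convexHull(cs),0.03*cv2.arcLength(cs,True),True).reshape(-1,2).tolist())
E
```

```text
scene red (np.int32(36), [307, 288, 8, 7], [310.2, 291.2])
scene yel (np.int32(343), [379, 243, 29, 32], [393.8, 258.5])
   quad [[380, 247], [394, 243], [406, 270], [393, 274]]
scene yel (np.int32(272), [0, 341, 60, 17], [29.3, 349.0])
scene lampwhite (np.int32(2753), [29, 0, 102, 85], [68.8, 37.5])
   quad [[29, 0], [130, 3], [100, 80], [74, 83]]
scene lampwhite (np.int32(4320), [263, 0, 105, 52], [312.2, 21.2])
   quad [[367, 0], [363, 34], [263, 51], [263, 0]]
scene lampwhite (np.int32(1005), [372, 0, 37, 33], [389.1, 14.7])
   quad [[408, 0], [403, 27], [372, 32], [375, 0]]
scene lampwhite (np.int32(3904), [414, 0, 129, 80], [489.4, 23.6])
   quad [[542, 0], [509, 79], [414, 25], [419, 0]]
scene lampwhite (np.int32(4739), [110, 6, 98, 69], [159.2, 39.3])
   quad [[188, 12], [207, 61], [134, 74], [110, 17]]
scene lampwhite (np.int32(1038), [85, 18, 41, 61], [105.1, 47.6])
   quad [[85, 21], [102, 20], [124, 76], [109, 76]]
scene lampwhite (np.int32(10213), [54, 223, 175, 100], [140.7, 275.6])
   quad [[54, 266], [108, 223], [220, 232], [228, 287], [59, 322]]
scene lampwhite (np.i
[... 2025 characters left out ...]
540, 90], [635, 107], [625, 128]]
side lampwhite (np.int32(3391), [299, 282, 82, 73], [342.0, 317.6])
   quad [[324, 284], [380, 296], [357, 354], [299, 335]]
side blue (np.int32(1296), [488, 83, 51, 34], [513.8, 99.5])
   quad [[494, 83], [538, 90], [535, 116], [488, 108]]
side blue (np.int32(12), [284, 151, 12, 1], [289.5, 151.0])
side blue (np.int32(13), [298, 152, 13, 1], [304.0, 152.0])
side blue (np.int32(35), [318, 152, 35, 1], [335.0, 152.0])
side blue (np.int32(3253), [304, 177, 63, 87], [334.8, 219.5])
   quad [[365, 184], [350, 254], [308, 262], [304, 218], [323, 186]]
side blue (np.int32(2748), [23, 404, 68, 76], [57.0, 443.0])
   quad [[90, 408], [60, 478], [23, 477], [57, 405]]
```

```bash
python3 - <<'E'
from m import *
np.set_printoptions(precision=1,suppress=True)
C={n:camera_params(n) for n in("scene","side")}
S,D=C["scene"],C["side"]
def yaw(a,b): 
    d=b-a; return np.degrees(np.arctan2(-d[0],d[1])), np.linalg.norm(d[:2])
for nm,a,b,c,z in (("card scene",(294,254),(358,241),S,0),("card side",(380,296),(357,354),D,0),("lamp front scene",(63,262),(220,232),S,322),):
    A,B=onz(c,a,z),onz(c,b,z); print(nm,A,B,yaw(A,B))
print("lamp",onz(S,(228,287),311),onz(S,(59,322),300))
print("rail end robot? ",onz(S,(377,280),9),onz(D,(299,335),9))
print("pointer",tri([ray(S,(310.2,291.2)),ray(D,(331.4,280.1))]))
print("marker",tri([ray(S,(393.8,258.5)),ray(D,(314.9,369.6))]))
Q=[(380,247),(394,243),(406,270),(393,274)]
print("marker quad z5",[onz(S,q,5) for q in Q])
print("pad",onz(D,(359.7,157.3),150))
print("vial",tri([ray(S,(346,225)),ray(D,(378,344))]))
print("dish",tri([ray(S,(416,332)),ray(D,(234,338))]))
# pump top blue corners
print("blue",onz(S,(287,266),150),onz(D,(365,184),150))
E
cat > crop.py <<'E'
import cv2,sys
n,x,y,w,h,k,o=sys.argv[1:]
x,y,w,h,k=map(int,(x,y,w,h,k))
cv2.imwrite(o,cv2.resize(cv2.imread(n)[y:y+h,x:x+w],None,fx=k,fy=k,interpolation=cv2.INTER_CUBIC))
E
python3 - <<'E'
import cv2,numpy as np
a=cv2.imread('pics/scene0.png')[220:360,200:420];b=cv2.imread('pics/side0.png')[140:390,280:400]
a=cv2.resize(a,None,fx=2,fy=2,interpolation=2);b=cv2.resize(b,None,fx=2,fy=2,interpolation=2)
o=np.zeros((500,680,3),np.uint8);o[:280,:440]=a;o[:500,440:680]=b;cv2.imwrite('pics/c1.png',o)
E
```

```text
card scene [434.1  26.5   0. ] [439.6 175.4   0. ] (np.float64(-2.1378946942714694), np.float64(149.02130213616806))
card side [431.2  26.6  -0. ] [438.  175.9   0. ] (np.float64(-2.596054435734975), np.float64(149.52731623917754))
lamp front scene [ 528.4 -333.4  322. ] [ 537.8 -100.8  322. ] (np.float64(-2.3085321877168705), np.float64(232.78486693952274))
lamp [ 627.2 -105.3  311. ] [ 612.5 -348.5  300. ]
rail end robot?  [547.7 183.9   9. ] [557.7 176.7   9. ]
pointer (array([538.5,  35.8,  20.6]), [np.float64(1.943283455015224), np.float64(1.9432834550152365)])
marker (array([504.5, 237.1,   4.6]), [np.float64(1.425748713999119), np.float64(1.4257487139991494)])
marker quad z5 [array([470.1, 217.6,   5. ]), array([468.6, 251.6,   5. ]), array([539.8, 254.2,   5. ]), array([541.5, 223.3,   5. ])]
pad [ 555.6 -222.9  150. ]
vial (array([403.6, 155.9,  22.6]), [np.float64(0.8816195072875972), np.float64(0.8816195072873776)])
dish (array([677.9, 223.5,   7.2]), [np.float64(0.9506212580518915), np.float64(0.9506212580519299)])
blue [535.   -4.3 150. ] [ 519.7 -140.1  150. ]
```

View pics/c1.png

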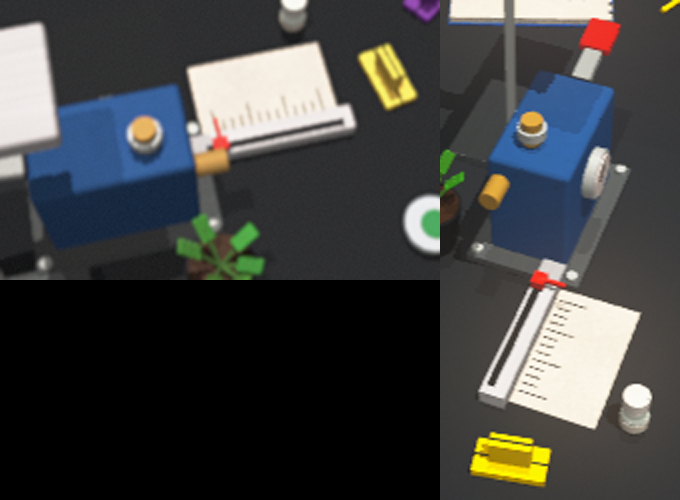

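The crops confirm the blue housing, the pad at the lever's end, the pointer tip at about (217,122) in the left crop, and the marker with its line along x. Pump yaw is about -2.4° and its origin about (563,-35). First I'll move the tool in front of the pump, pointing along pump x.

```bash
python3 -m inch 2>&1 | head; python3 -m inch '[[[4,-4,-4,3],[8,-8,-8,6],[11,-11,-10,9],[14,-14.5,-13,12],[17,-18,-16,15],[20,-22,-18,15],[22,-25,-20,15],[24,-28,-22,15]]]' 0
```

```text
invalid input
clock: 0.77
eef_pos: [281.0, -384.2, 405.3]
tool_rot: [-3.141, 0.0, -0.041]
force: [1.3, 0.0, 0.0]
width: -0.3
gripper_force: 0.0
```

```bash
python3 -m inch '[[[2,-4,-3,0],[4,-8,-6,0],[5,-12,-9,0],[6,-16,-12,0],[7,-20,-15,0],[8,-24,-18,0],[9,-28,-20,0],[10,-29,-20,0]]]'
python3 -m inch '[[[0,0,-4,0],[0,0,-8,0],[0,0,-12,0],[0,0,-16,0],[0,0,-20,0],[0,0,-24,0],[0,0,-28,0],[0,0,-30,0]]]'
python3 -c "
from h import *;s=sensors.read_state();print(s['qpos'],s['eef_pos'],toolR(s)[:,2],toolR(s)[:,1])"
```

```text
clock: 1.43
eef_pos: [379.9, -127.3, 591.0]
tool_rot: [3.141, -0.001, -0.042]
force: [1.6, -1.2, 0.5]
width: -0.3
gripper_force: 0.0
clock: 2.1
eef_pos: [376.1, -127.4, 712.1]
tool_rot: [3.13, -0.041, -0.04]
force: [0.2, 0.1, 0.9]
width: 0.1
gripper_force: 0.0
[-0.29870254  0.07073549  0.63923829  1.06094254 -0.04686223  1.98082908
 -1.29260867] [ 376.13523296 -127.35536492  712.12718214] [ 0.04041577 -0.01337938 -0.99909337] [-0.04086877 -0.99909571  0.01172617]
```

```bash
python3 -m inch '[[[0,-4,0,0],[0,-8,0,0],[0,-11,-4,0],[0,-11,-8,0],[0,-11,-12,0],[0,-11,-16,0],[0,-11,-20,0],[0,-11,-24,0]]]'
python3 -c "
from h import *;s=sensors.read_state();print(s['qpos'],s['eef_pos'],toolR(s)[:,2],toolR(s)[:,1])"
```

```text
clock: 2.77
eef_pos: [381.1, -19.6, 726.8]
tool_rot: [3.129, -0.081, -0.036]
force: [-5.3, -89.6, 4.1]
width: 0.0
gripper_force: 0.0
[-1.26425588  0.03700471  1.32477068  1.0707982  -0.02735244  1.98049801
 -1.56017679] [381.06026062 -19.57414297 726.83994007] [ 0.08023688 -0.01555136 -0.9966545 ] [-0.03686001 -0.9992407   0.01262426]
```

```bash
python3 -m inch '[[[0,0,0,0],[0,0,0,0]]]'
python3 -c "
from h import *;s=sensors.read_state();print(s['qpos'],s['eef_pos'],toolR(s)[:,2],toolR(s)[:,1])"
```

```text
clock: 2.93
eef_pos: [381.5, -18.3, 726.6]
tool_rot: [3.129, -0.08, -0.038]
force: [-0.3, -0.9, 0.2]
width: -0.3
gripper_force: 0.0
[-1.25939818  0.03993836  1.3222957   1.07042212 -0.03098266  1.98056609
 -1.56144746] [381.48639855 -18.26432893 726.63943043] [ 0.07968608 -0.01519166 -0.99670424] [-0.03878004 -0.99917416  0.01212886]
```

```bash
for i in 1 2; do python3 -m inch '[[[0,0,-4,0],[0,0,-8,0],[0,0,-12,0],[0,0,-16,0],[0,0,-20,0],[0,0,-24,0]]]'
python3 -c "
from h import *;s=sensors.read_state();print(s['qpos'],s['eef_pos'],toolR(s)[:,2],toolR(s)[:,1])";done
```

```text
clock: 3.43
eef_pos: [391.9, -25.0, 741.6]
tool_rot: [3.133, -0.121, -0.046]
force: [0.0, 0.1, -0.3]
width: -0.3
gripper_force: 0.0
[-1.18557797  0.06526688  1.32429089  1.02172255 -0.07134198  1.98124517
 -1.51501629] [391.87860745 -25.01061841 741.64705292] [ 0.12038488 -0.01413655 -0.99262664] [-0.04658379 -0.99887757  0.00857593]
clock: 3.93
eef_pos: [397.6, -27.2, 756.1]
tool_rot: [3.132, -0.161, -0.046]
force: [-0.2, -3.2, -0.3]
width: 0.2
gripper_force: 0.0
[-1.17817896  0.06463122  1.32431778  0.98323199 -0.07424136  1.98050582
 -1.51217415] [397.59369313 -27.17713489 756.14755947] [ 0.15919792 -0.01706466 -0.98709919] [-0.04760817 -0.99882006  0.00958911]
```

```bash
for i in 1 2 3 4; do python3 -m inch '[[[0.5,0,-4,0],[1,0,-8,0]]]'|grep -E "clock|pos|rot"; done
python3 -c "
from h import *;s=sensors.read_state();print(s['qpos'],s['eef_pos'],toolR(s)[:,2],toolR(s)[:,1])"
```

```text
clock: 4.1
eef_pos: [398.7, -26.8, 772.5]
tool_rot: [3.133, -0.202, -0.044]
clock: 4.27
eef_pos: [408.0, -27.5, 786.7]
tool_rot: [3.135, -0.241, -0.039]
clock: 4.43
eef_pos: [411.4, -24.5, 802.3]
tool_rot: [3.137, -0.28, -0.028]
clock: 4.6
eef_pos: [408.7, -21.5, 813.9]
tool_rot: [3.135, -0.309, -0.023]
[-1.13223624  0.02209775  1.17241137  0.8428586  -0.01919966  1.98111677
 -1.56815291] [408.69667908 -21.52036164 813.90875277] [ 0.30372015 -0.0139804  -0.95265871] [-0.02491574 -0.99966692  0.00672679]
```

```bash
for i in 1 2 3 4 5 6 7 8; do python3 -m inch '[[[0.5,0,-4,0],[1,0,-8,0]]]'|grep -E "clock|pos|rot"; done
python3 -c "
from h import *;s=sensors.read_state();print(s['qpos'],s['eef_pos'],toolR(s)[:,2],toolR(s)[:,1])"
```

```text
clock: 4.77
eef_pos: [403.7, -28.4, 824.0]
tool_rot: [3.136, -0.336, -0.036]
clock: 4.93
eef_pos: [399.0, -31.5, 831.7]
tool_rot: [3.138, -0.355, -0.042]
clock: 5.1
eef_pos: [393.2, -33.0, 839.9]
tool_rot: [3.14, -0.376, -0.044]
clock: 5.27
eef_pos: [386.2, -34.2, 848.4]
tool_rot: [-3.141, -0.397, -0.045]
clock: 5.43
eef_pos: [377.6, -35.1, 858.0]
tool_rot: [-3.139, -0.421, -0.046]
clock: 5.6
eef_pos: [363.0, -35.2, 873.2]
tool_rot: [-3.14, -0.46, -0.049]
clock: 5.77
eef_pos: [345.7, -35.1, 889.2]
tool_rot: [-3.142, -0.503, -0.052]
clock: 5.93
eef_pos: [328.5, -32.4, 903.5]
tool_rot: [3.141, -0.544, -0.048]
[ 0.34410785 -0.12669152 -0.21588346  0.74022032 -0.07118789  1.98118028
 -1.54273919] [328.46050488 -32.42392054 903.51410886] [ 0.51675038 -0.02507457 -0.85576884] [-4.77972071e-02 -9.98856978e-01  4.05111081e-04]
```

```bash
for i in 1 2 3; do python3 -m inch '[[[0.5,0,-4,0],[1,0,-8,0]]]'|grep -E "clock|pos|rot"; done
python3 - <<'E'
from h import *
np.set_printoptions(precision=4,suppress=True)
s=sensors.read_state();print(s['qpos'],s['eef_pos']);R=toolR(s);print(R)
for t in ((475,-225,260),): print("to",t,R.T@(np.array(t)-s['eef_pos'])/10)
E
```

```text
clock: 6.1
eef_pos: [310.2, -30.5, 917.2]
tool_rot: [3.14, -0.584, -0.046]
clock: 6.27
eef_pos: [291.6, -28.7, 930.5]
tool_rot: [3.138, -0.625, -0.045]
clock: 6.43
eef_pos: [279.8, -35.1, 946.3]
tool_rot: [3.136, -0.67, -0.06]
[ 0.0912 -0.2085 -0.0557  0.6983  0.012   1.9815 -1.5918] [279.8224 -35.1381 946.3415]
[[ 0.7822 -0.0637  0.6198]
 [-0.0474 -0.998  -0.0428]
 [ 0.6212  0.0041 -0.7836]]
to (475, -225, 260) [-26.4717  17.4214  66.6919]
```

```bash
python3 -m inch '[[[-1.5,1,3.7,0],[-3,2,7.4,0],[-4.5,3,11,0],[-6,4,14.6,0],[-7.5,5,18,0],[-9,6,21.6,0],[-11,7,25,0],[-12,8,28,0]]]' | grep -E "clock|pos|rot"
python3 -m inch '[[[-1.5,1,3.7,0],[-3,2,7.4,0],[-4.5,3,11,0],[-6,4,14.6,0],[-7.5,5,18,0],[-9,6,21.6,0],[-11,7,25,0],[-12,8,28,0]]]' | grep -E "clock|pos|rot"
python3 -m inch '[[[-1.5,0.4,3,0],[-3,0.7,6,0],[-3,0.7,6,0]]]' | grep -E "clock|pos|rot"
python3 - <<'E'
from m import *
np.set_printoptions(precision=4,suppress=True)
s=sensors.read_state();print(s['qpos'],s['eef_pos']);R=toolR(s);print(R)
c=camera_params("wrist");im=get_image("wrist");cv2.imwrite("pics/w1.png",im);np.savez("w1.npz",**c)
print(proj(c,[555.6,-222.9,150]))
for b in blobs(im,(0,150,110),(6,255,255),12): print(b[:3])
E
```

```text
clock: 7.1
eef_pos: [350.8, -104.2, 685.7]
tool_rot: [3.135, -0.668, -0.043]
clock: 7.77
eef_pos: [421.7, -188.8, 386.7]
tool_rot: [3.136, -0.659, -0.045]
clock: 8.02
eef_pos: [433.5, -191.5, 344.5]
tool_rot: [3.123, -0.645, -0.028]
[ 0.7018  0.0303 -0.1279  2.3284 -0.9879  0.3581 -0.1623] [ 433.5331 -191.5249  344.4591]
[[ 0.7986 -0.0399  0.6006]
 [-0.0227 -0.9991 -0.0362]
 [ 0.6015  0.0152 -0.7988]]
[[347.0952 215.5053]]
(np.int32(1515), [330, 195, 45, 37], [351.9, 213.5])
(np.int32(163), [130, 261, 15, 28], [136.2, 271.4])
```

View pics/w1.png

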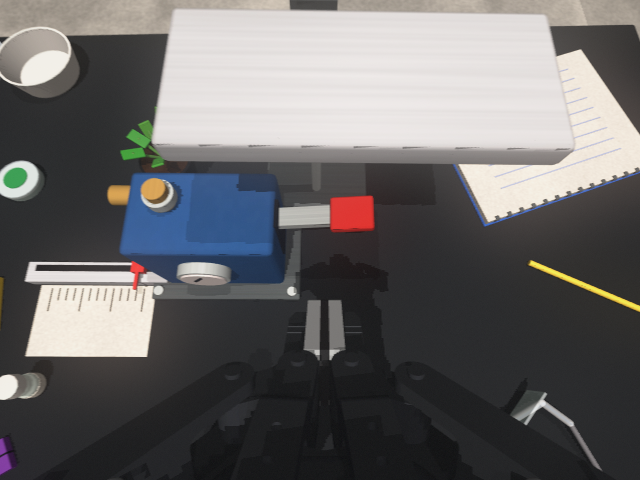

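The wrist view shows the red pad at (352,213), clear below the lamp's front edge (row 160), and the pointer needle tip at about (136,288).

Run:
```python
from h import *
np.set_printoptions(precision=2,suppress=True)
c=dict(np.load("w1.npz"));D=camera_params("side");S=camera_params("scene")
pad,e=tri([ray(D,(359.7,157.3)),ray(c,(352,213))]);print("pad",pad,e)
for q in [(331,198),(373,197),(374,230),(331,230)]: print(onz(c,q,150))
print("lamp front low edge z300",onz(c,(152,159),300),onz(c,(570,162),300))
print("ptr tip",tri([ray(S,(307.5,285.5)),ray(c,(136,289))]), onz(c,(136,289),27.5))
print("rail face foot",onz(c,(28,283),0),onz(c,(130,284),0))
s=sensors.read_state();R=toolR(s)
for t in (pad+[0,0,4],): 
    t=np.array(t); pre=t-R[:,2]*60
    print(R.T@(pre-s['eef_pos'])/10,R.T@(t-s['eef_pos'])/10,s["force"])
```

```text
pad [ 558.16 -228.2   146.18] [np.float64(1.368401076448978), np.float64(1.3684010764489192)]
[ 575.06 -207.75  150.  ]
[ 574.77 -250.29  150.  ]
[ 539.44 -248.49  150.  ]
[ 540.89 -206.2   150.  ]
lamp front low edge z300 [537.55 -93.04 300.  ] [ 527.61 -347.42  300.  ]
ptr tip (array([519.27,  38.65,  10.23]), [np.float64(3.4895268599197915), np.float64(3.489526859919708)]) [514.28  34.03  27.5 ]
rail face foot [533.13 188.61   0.  ] [526.91  55.33   0.  ]
[-1.55  2.87 17.1 ] [-1.55  2.87 23.1 ] [ 0.99  0.9  -0.77]
```

```bash
python3 -m inch '[[[-0.4,0.7,3.5,0],[-0.8,1.4,7,0],[-1.2,2.1,10.5,0],[-1.5,2.8,14,0],[-1.5,2.8,17,0],[-1.5,2.8,17,0]]]' | grep -E "clock|pos|rot|force"
python3 - <<'E'
from m import *
np.set_printoptions(precision=3,suppress=True)
s=sensors.read_state();R=toolR(s);print(s['qpos'],s['eef_pos'],s['force']);print(R)
c=camera_params("wrist");im=get_image("wrist");cv2.imwrite("pics/w2.png",im)
for b in blobs(im,(0,150,110),(6,255,255),12): 
    print(b[:3],onz(c,b[2],150))
t=np.array([557.5,-228,152.])
print(R.T@(t-s['eef_pos'])/10, R.T@[0,0,-1])
E
```

```text
clock: 8.57
eef_pos: [523.6, -251.1, 264.8]
tool_rot: [-3.136, -0.598, -0.033]
force: [0.8, 0.0, 0.8]
gripper_force: 0.0
[ 0.772  0.345 -0.251  2.174 -1.099  0.233 -0.013] [ 523.557 -251.065  264.78 ] [0.821 0.028 0.839]
[[ 0.826 -0.029  0.563]
 [-0.027 -1.    -0.012]
 [ 0.563 -0.005 -0.826]]
(np.int32(45), [36, 340, 6, 12], [38.6, 345.4]) [518.747 -51.197 150.   ]
[-3.612 -2.348 11.202] [-0.563  0.005  0.826]
```

View pics/w2.png

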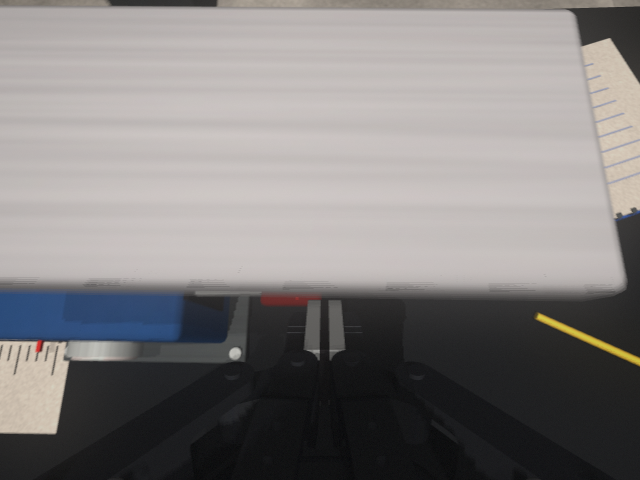

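The lamp fills this view and the tip is at (327,300), just in front of its edge. The wrist has run into its q5 and q6 limits, so the tool stopped short. Before moving on, I'll fit a kinematic model from the logged poses and look for a feasible posture.

```bash
cat > fk.py <<'E'
import numpy as np, itertools
from scipy.optimize import least_squares
from scipy.spatial.transform import Rotation as Ro
D=[([1.2841833,.62936665,.03844178,1.51837893,-.02700908,.99628164,-.01995757],[142.258,-633.598,230.372],[-3.13967614,0,.22085]),
([-.29870254,.07073549,.63923829,1.06094254,-.04686223,1.98082908,-1.29260867],[376.135,-127.355,712.127],[3.13,-.041,-.04]),
([-1.25939818,.03993836,1.3222957,1.07042212,-.03098266,1.98056609,-1.56144746],[381.486,-18.264,726.639],[3.129,-.08,-.038]),
([-1.18557797,.06526688,1.32429089,1.02172255,-.07134198,1.98124517,-1.51501629],[391.879,-25.01,741.647],[3.133,-.121,-.046]),
([-1.13223624,.02209775,1.17241137,.8428586,-.01919966,1.98111677,-1.56815291],[408.697,-21.52,813.909],[3.135,-.309,-.023]),
([.34410785,-.12669152,-.21588346,.74022032,-.07118789,1.98118028,-1.54273919],[328.46,-32.424,903.514],[3.141,-.544,-.048]),
([.0912,-.2085,-.0557,.6983,.012,1.9815,-1.5918],[279.822,-35.138,946.341],[3.136,-.67,-.06]),
([.7018,.0303,-.1279,2.3284,-.9879,.3581,-.1623],[433.533,-191.525,344.459],[3.123,-.645,-.028]),
([.772,.345,-.251,2.174,-1.099,.233,-.013],[523.557,-251.065,264.78],[-3.136,-.598,-.033])]
Rz=lambda a:Ro.from_euler('z',a).as_matrix();Ry=lambda a:Ro.from_euler('y',a).as_matrix()
def fk(q,p,s,w):
    h,d3,a3,d5,a5,d7,b3,b5,a7=p
    R=Rz(s[0]*q[0]);x=np.array([0,0,h])
    R=R@Ry(q[1]);x=x+R@[0,b3*0,0]
    R=R@Rz(s[1]*q[2]);x=x+R@[a3,b3,d3]
    R=R@Ry(q[3]);x=x+R@[0,0,0]
    R=R@Rz(s[2]*q[4]);x=x+R@[a5,b5,d5]
    R=R@Ry(q[5]);x=x+R@[a7,0,d7]
    R=R@Rz(s[3]*q[6]+w);return x,R
def best():
    out=[]
    for s in itertools.product((1,-1),repeat=4):
        for w in (0,np.pi/2,np.pi,-np.pi/2):
            e=sum((Ro.from_euler('xyz',r).inv()*Ro.from_matrix(fk(q,[0]*9,s,w)[1])).magnitude() for q,_,r in D); out.append((e/len(D),s,w))
    out.sort(key=lambda t:t[0]); e,s,w=out[0]
    f=lambda p:np.concatenate([fk(q,p,s,w)[0]-x for q,x,_ in D])
    r=least_squares(f,[300,400,0,350,0,250,0,0,0]);return e,s,w,r.x,np.abs(r.fun).max()
E
python3 - <<'E'
from fk import *
b=best();print(b)
import pickle;pickle.dump(b,open("fk.pkl","wb"))
E
```

```text
(0.0005122380074693181, (-1, -1, -1, -1), 1.5707963267948966, array([323.55823285, 553.94344708,   8.10334158, 382.23365721,
         5.91010707, 326.72169738, -28.93675321,   5.08101471,
        -0.62361334]), np.float64(5.205718242777095))
```

```bash
cat > feas.py <<'E'
from fk import *
import pickle
_,s,w,p,_=pickle.load(open("fk.pkl","rb"))
lo=np.array([-3.06,-.37,-1.25,.18,-1.1,.23,-2.94])+.04;hi=np.array([3.06,2.12,1.32,2.47,4.24,1.98,2.94])-.04
rng=np.random.default_rng(0)
def ik(t,R,n=8,q0=None):
    best=None
    for i in range(n):
        q=rng.uniform(lo,hi) if q0 is None or i else np.clip(q0,lo+.001,hi-.001)
        def f(q):
            x,r=fk(q,p,s,w);return np.r_[(x-t)/100,Ro.from_matrix(R.T@r).as_rotvec()]
        r=least_squares(f,q,bounds=(lo,hi),max_nfev=60)
        if best is None or r.cost<best.cost: best=r
        if best.cost<1e-5: break
    return best
def Rt(lean,head): # x fwd-up, z fwd-down
    return Ro.from_euler('z',head).as_matrix()@Ro.from_euler('y',-lean).as_matrix()@np.diag([1,-1,-1.])
E
python3 - <<'E'
from feas import *
for nm,t in (("pad",(557,-228,152)),("padlow",(557,-228,85)),("pre",(520,-226,200)),("marker",(490,150,20)),("mk0",(500,237,20))):
    t=np.array(t)
    for hd in (-45,-24,-2.4,15):
        print(nm,hd,[round(np.sqrt(2*ik(t,Rt(np.radians(l),np.radians(hd))).cost),3) for l in (0,30,35,40)])
E
```

```text
pad -45 [np.float64(0.0), np.float64(0.0), np.float64(0.0), np.float64(0.0)]
pad -24 [np.float64(0.0), np.float64(0.0), np.float64(0.0), np.float64(0.0)]
pad -2.4 [np.float64(0.0), np.float64(0.0), np.float64(0.0), np.float64(0.0)]
pad 15 [np.float64(0.0), np.float64(0.0), np.float64(0.0), np.float64(0.0)]
padlow -45 [np.float64(0.0), np.float64(0.0), np.float64(0.0), np.float64(0.0)]
padlow -24 [np.float64(0.0), np.float64(0.0), np.float64(0.0), np.float64(0.0)]
padlow -2.4 [np.float64(0.0), np.float64(0.0), np.float64(0.004), np.float64(0.0)]
padlow 15 [np.float64(0.0), np.float64(0.0), np.float64(0.0), np.float64(0.0)]
pre -45 [np.float64(0.0), np.float64(0.0), np.float64(0.0), np.float64(0.0)]
pre -24 [np.float64(0.0), np.float64(0.005), np.float64(0.0), np.float64(0.0)]
pre -2.4 [np.float64(0.0), np.float64(0.0), np.float64(0.003), np.float64(0.0)]
pre 15 [np.float64(0.0), np.float64(0.002), np.float64(0.0), np.float64(0.04)]
marker -45 [np.float64(0.0), np.float64(0.0), np.float64(0.0), np.float64(0.0)]
marker -24 [np.float64(0.0), np.float64(0.0), np.float64(0.0), np.float64(0.0)]
marker -2.4 [np.float64(0.0), np.float64(0.019), np.float64(0.086), np.float64(0.149)]
marker 15 [np.float64(0.0), np.float64(0.065), np.float64(0.147), np.float64(0.23)]
mk0 -45 [np.float64(0.27), np.float64(0.0), np.float64(0.0), np.float64(0.001)]
mk0 -24 [np.float64(0.0), np.float64(0.0), np.float64(0.0), np.float64(0.0)]
mk0 -2.4 [np.float64(0.0), np.float64(0.0), np.float64(0.0), np.float64(0.0)]
mk0 15 [np.float64(0.236), np.float64(0.0), np.float64(0.0), np.float64(0.072)]
```

Run:
```python
from feas import *
np.set_printoptions(precision=2,suppress=True)
t=np.array((557,-228,150.))
for hd in (-2.4,-24):
  for l in (35,38):
    sols=[]
    for k in range(16):
        r=ik(t,Rt(np.radians(l),np.radians(hd)),1)
        if r.cost<1e-5: sols.append(r.x)
    print(hd,l,len(sols)); print(np.array(sols))
```

```text
-2.4 35 6
[[ 0.95  0.65 -0.71  2.25  2.49  0.28  2.68]
 [ 0.12  0.66  0.52  2.26  4.2   0.62  0.84]
 [ 0.55  0.58 -0.12  2.27  3.74  0.32  1.37]
 [ 0.53  0.58 -0.09  2.27  3.77  0.33  1.34]
 [ 0.12  0.66  0.52  2.26  4.2   0.62  0.84]
 [ 0.12  0.66  0.51  2.26  4.2   0.62  0.84]]
-2.4 38 5
[[-0.05  0.79  0.82  2.3   4.2   0.91  0.79]
 [ 0.72  0.61 -0.34  2.3   3.38  0.35  1.78]
 [ 0.3   0.62  0.27  2.3   3.98  0.57  1.11]
 [ 0.62  0.6  -0.2   2.3   3.57  0.39  1.57]
 [ 0.04  0.72  0.67  2.3   4.15  0.8   0.87]]
-24 35 10
[[ 0.06  0.61  0.34  2.3   3.45  0.38  1.1 ]
 [ 0.44  0.57 -0.21  2.29  2.62  0.37  2.  ]
 [-0.39  1.01  1.22  2.3   4.2   0.94  0.2 ]
 [-0.18  0.72  0.72  2.31  3.9   0.53  0.61]
 [ 0.34  0.57 -0.07  2.3   2.82  0.35  1.78]
 [-0.38  0.96  1.15  2.3   4.17  0.88  0.24]
 [ 0.57  0.58 -0.4   2.29  2.4   0.42  2.24]
 [-0.37  0.95  1.13  2.3   4.17  0.86  0.25]
 [-0.33  0.88  1.04  2.31  4.12  0.77  0.32]
 [ 0.95  0.73 -0.98  2.28  2.01  0.72  2.73]]
-24 38 6
[[ 0.    0.64  0.42  2.35  3.46  0.5   1.08]
 [ 0.58  0.6  -0.42  2.33  2.51  0.52  2.13]
 [ 0.23  0.59  0.08  2.34  3.05  0.45  1.53]
 [ 0.56  0.6  -0.38  2.33  2.54  0.51  2.1 ]
 [ 0.67  0.62 -0.55  2.33  2.4   0.56  2.26]
 [ 0.19  0.6   0.13  2.34  3.11  0.45  1.46]]
```

Run:
```python
from feas import *
from h import camera_params, sensors, toolR
np.set_printoptions(precision=2,suppress=True)
from scipy.optimize import minimize
px=np.array([np.cos(.045),-np.sin(.045),0]);py=np.array([px[1]*-1,px[0],0])
for q5r in ((-1.06,1.6),(1.6,4.2)):
  for z in (150,90):
    t=np.array((553,-228,z));l2,h2=lo.copy(),hi.copy();l2[4],h2[4]=q5r
    best=None
    for k in range(25):
        q0=rng.uniform(l2,h2)
        f=lambda q:(lambda x,r:np.r_[(x-t)/10,1-r[:,2]@px,.3*(r[:,2]@py)])(*fk(q,p,s,w))
        r=least_squares(f,q0,bounds=(l2,h2),max_nfev=200)
        x,R=fk(r.x,p,s,w)
        if np.linalg.norm(x-t)<8 and (best is None or R[:,2]@px>best[0]): best=(R[:,2]@px,R[:,2]@py,R[2,2],r.x,x)
    print(q5r,z,best)
s_=sensors.read_state();R=toolR(s_);c=camera_params("wrist");import cv2
Rc=cv2.Rodrigues(np.array(c["rvec"],float))[0];o=-Rc.T@np.array(c["tvec"],float).ravel();print("cam in tool",R.T@(o-s_["eef_pos"]),R.T@Rc.T)
```

```text
(-1.06, 1.6) 150 (np.float64(0.8465424502970643), np.float64(0.38561222409692536), np.float64(0.3669728770250811), array([ 1.73,  2.  , -1.21,  2.02, -1.06,  0.48,  2.87]), array([ 552.99, -228.01,  149.98]))
(-1.06, 1.6) 90 (np.float64(0.9052224678858212), np.float64(0.35009270514652585), np.float64(0.24084721596458397), array([ 1.8 ,  2.08, -1.21,  2.04, -1.06,  0.3 ,  1.22]), array([ 552.99, -228.01,   89.99]))
(1.6, 4.2) 150 (np.float64(0.9962049416921764), np.float64(0.07982658906543179), np.float64(0.03469048610594013), array([ 0.8 ,  1.3 , -0.09,  2.43,  4.03,  1.94, -0.14]), array([ 553., -228.,  150.]))
(1.6, 4.2) 90 (np.float64(0.9999999993881407), np.float64(-8.986442272707279e-13), np.float64(-3.498169373415363e-05), array([ 1.2 ,  1.56, -0.62,  2.4 ,  3.98,  1.5 ,  1.28]), array([ 553., -228.,   90.]))
cam in tool [  84.61    0.52 -142.51] [[ 0.   -0.95 -0.33]
 [ 1.    0.    0.  ]
 [-0.   -0.33  0.95]]
```

Run:
```python
from feas import *
import feas
np.set_printoptions(precision=2,suppress=True)
feas.lo[4],feas.hi[4]=-1.06,1.5; feas.hi[1]=1.3
for z in (150,85):
  for hd in (-2.6,-24):
    for tw in (90,-90):
      o=[]
      for l in (6,9,12,16,20,25):
        R=Rt(np.radians(l),np.radians(hd))
        # tip of front finger at pad: TCP 50mm back along closing dir
        Rr=R@Ro.from_euler('z',tw,degrees=True).as_matrix()
        t=np.array((553,-228,z))-R[:,0]*50
        r=ik(t,Rr,12); o.append((l,round(np.sqrt(2*r.cost),3)));
        if l in(12,20): print("   ",r.x)
      print(z,hd,tw,o)
```

```text
[ 0.92  0.64 -0.74  2.05  0.79  0.51  2.74]
    [ 0.92  0.62 -0.69  2.16  1.12  0.29  2.44]
150 -2.6 90 [(6, np.float64(0.0)), (9, np.float64(0.0)), (12, np.float64(0.0)), (16, np.float64(0.0)), (20, np.float64(0.0)), (25, np.float64(0.024))]
    [ 0.11  0.61  0.47  2.07 -0.85  0.47  1.19]
    [ 0.9   0.61 -0.65  2.16  1.08  0.27 -0.67]
150 -2.6 -90 [(6, np.float64(0.0)), (9, np.float64(0.0)), (12, np.float64(0.0)), (16, np.float64(0.001)), (20, np.float64(0.0)), (25, np.float64(0.024))]
    [ 0.54  0.55 -0.3   2.07  0.52  0.37  2.55]
    [ 0.62  0.56 -0.43  2.19  1.31  0.28  1.75]
150 -24 90 [(6, np.float64(0.0)), (9, np.float64(0.0)), (12, np.float64(0.0)), (16, np.float64(0.0)), (20, np.float64(0.0)), (25, np.float64(0.063))]
    [ 0.26  0.55  0.11  2.07 -0.14  0.31  0.06]
    [ 0.61  0.56 -0.42  2.19  1.31  0.28 -1.39]
150 -24 -90 [(6, np.float64(0.0)), (9, np.float64(0.0)), (12, np.float64(0.0)), (16, np.float64(0.0)), (20, np.float64(0.0)), (25, np.float64(0.063))]
    [ 0.28  0.69  0.22  2.1  -0.94  0.27 -1.85]
    [ 0.86  0.75 -0.62  2.17  1.5   0.27  2.08]
85 -2.6 90 [(6, np
[... 177 characters left out ...]
.65]
    [ 0.86  0.75 -0.62  2.17  1.5   0.27 -1.06]
85 -2.6 -90 [(6, np.float64(0.0)), (9, np.float64(0.0)), (12, np.float64(0.0)), (16, np.float64(0.0)), (20, np.float64(0.032)), (25, np.float64(0.111))]
    [ 0.94  0.85 -0.96  2.11  1.34  0.71  1.8 ]
    [ 0.57  0.69 -0.38  2.17  1.5   0.27  1.57]
85 -24 90 [(6, np.float64(0.0)), (9, np.float64(0.0)), (12, np.float64(0.0)), (16, np.float64(0.0)), (20, np.float64(0.064)), (25, np.float64(0.153))]
    [ 0.54  0.68 -0.31  2.1   0.91  0.28 -0.98]
    [ 0.57  0.69 -0.38  2.17  1.5   0.27 -1.57]
85 -24 -90 [(6, np.float64(0.0)), (9, np.float64(0.0)), (12, np.float64(0.0)), (16, np.float64(0.0)), (20, np.float64(0.064)), (25, np.float64(0.153))]
```

```bash
cat > st.py <<'E'
from h import *
import sys
np.set_printoptions(precision=3,suppress=True)
s=sensors.read_state();R=toolR(s);z=R[:,2]
print("t",round(float(s['clock']),2),"q",s['qpos'],"p",s['eef_pos'],"F",s['force'],"lean",np.degrees(np.arccos(-z[2])).round(1),"head",np.degrees(np.arctan2(z[1],z[0])).round(1),"yaxis",R[:,1],"w",round(s['width'],1))
if len(sys.argv)>1:
    d=np.array(eval(sys.argv[1]),float); print("delta cm",R.T@(d-s['eef_pos'])/10)
E
python3 -m inch '[[[-2.5,-0.7,-1.2,0],[-5,-1.4,-2.4,0],[-7.5,-2.1,-3.6,0],[-9.6,-2.7,-4.7,0]]]' 8.5 >/dev/null; python3 st.py
for i in 1 2 3; do python3 -m inch '[[[-2,0,2.5,5],[-4,0,5,10]]]' >/dev/null; python3 st.py; done
```

```text
t 8.95 q [ 1.188  0.237 -0.589  2.364 -1.099  0.234  0.089] p [ 415.248 -223.675  267.32 ] F [ 0.051 -0.624 -0.662] lean 33.1 head 0.5 yaxis [-0.017 -1.    -0.017] w 48.3
t 9.12 q [ 1.17   0.305 -0.532  2.355 -1.099  0.234 -0.033] p [ 408.062 -238.52   240.476] F [ 0.666 -0.423  0.563] lean 31.3 head 3.1 yaxis [-0.159 -0.979 -0.129] w 71.9
t 9.28 q [ 1.147  0.371 -0.486  2.347 -1.099  0.234 -0.161] p [ 402.872 -245.12   213.525] F [0.46  0.047 0.411] lean 29.7 head 6.9 yaxis [-0.293 -0.928 -0.229] w 85.1
t 9.45 q [ 1.125  0.427 -0.448  2.343 -1.099  0.234 -0.301] p [ 396.689 -245.957  188.646] F [-0.5    0.116 -0.144] lean 28.1 head 11.1 yaxis [-0.425 -0.85  -0.31 ] w 84.7
```

```bash
python3 st.py "(410,-60,200)"|tail -1; python3 st.py "(410,-60,160)"|tail -1
```

```text
delta cm [ -8.204 -16.73    1.293]
delta cm [ -9.622 -15.49    4.821]
```

```bash
for i in 1 2 3 4; do python3 -m inch '[[[-1,-2,0.1,5],[-2,-4,0.3,10]]]' >/dev/null; python3 st.py; done
```

```text
t 9.62 q [ 1.038  0.367 -0.438  2.379 -1.099  0.234 -0.567] p [ 399.938 -206.551  201.666] F [0.681 0.64  0.716] lean 27.6 head 12.4 yaxis [-0.557 -0.745 -0.367] w 84.7
t 9.78 q [ 0.896  0.305 -0.395  2.401 -1.099  0.234 -0.853] p [ 410.087 -164.988  215.93 ] F [0.506 0.915 0.419] lean 27.2 head 13.2 yaxis [-0.669 -0.622 -0.408] w 85.0
t 9.95 q [ 0.685  0.256 -0.29   2.404 -1.099  0.234 -1.15 ] p [ 426.564 -125.023  228.449] F [ 0.017  0.285 -0.454] lean 27.1 head 13.4 yaxis [-0.762 -0.478 -0.437] w 84.9
t 10.12 q [ 0.43   0.225 -0.14   2.383 -1.041  0.236 -1.503] p [448.917 -87.891 240.788] F [-0.627  0.602 -0.688] lean 27.2 head 13.4 yaxis [-0.832 -0.319 -0.454] w 85.0
```

```bash
python3 st.py "(380,190,230)"|tail -1
python3 - <<'E'
from feas import *
np.set_printoptions(precision=2,suppress=True)
q=np.array([0.43,0.225,-0.14,2.383,-1.041,0.236,-1.503])
R=fk(q,p,s,w)[1]
for t in [(440,0,240),(420,100,240),(380,190,230),(370,200,190),(360,200,150)]:
    def f(x):
        X,r=fk(x,p,s,w);return np.r_[(X-t)/20,5*Ro.from_matrix(R.T@r).as_rotvec(),.05*(x-q)]
    r=least_squares(f,np.clip(q,lo-.035,hi+.035),bounds=(lo-.04,hi+.04));q=r.x;X,R=fk(q,p,s,w);print(t,X,q,"z",R[:,2])
E
```

```text
delta cm [-28.517  -2.646   0.834]
(440, 0, 240) [440.17  -0.12 240.82] [-0.23  0.2   0.32  2.42 -1.1   0.23 -1.66] z [ 0.41  0.11 -0.91]
(420, 100, 240) [420.09 100.01 240.47] [-0.96  0.25  0.81  2.44 -1.1   0.23 -1.94] z [ 0.39  0.11 -0.91]
(380, 190, 230) [380.05 190.06 230.36] [-1.41  0.34  1.02  2.45 -1.1   0.23 -2.22] z [ 0.38  0.1  -0.92]
(370, 200, 190) [370.38 200.47 191.79] [-1.3   0.43  0.86  2.43 -1.1   0.23 -2.27] z [ 0.31  0.06 -0.95]
(360, 200, 150) [360.55 200.61 151.82] [-1.2   0.51  0.73  2.42 -1.1   0.23 -2.3 ] z [ 0.24  0.01 -0.97]
```

```bash
for i in 1 2 3 4; do python3 -m inch '[[[-3.5,-0.3,0.1,0],[-7,-0.6,0.2,0]]]' >/dev/null; done; python3 st.py "(370,205,170)"
```

```text
t 10.78 q [-0.772  0.174  0.764  2.465 -1.077  0.234 -1.804] p [422.679  42.973 248.9  ] F [-0.15   0.817 -0.141] lean 25.3 head 13.9 yaxis [-0.844 -0.329 -0.424] w 85.1
delta cm [-17.397   2.46    6.62 ]
```

```bash
for i in 1 2 3 4; do python3 -m inch '[[[-2.2,0.3,0.8,0],[-4.4,0.6,1.7,0]]]' >/dev/null;  python3 st.py|cut -c1-200; done; python3 st.py "(375,200,150)"
```

```text
t 10.95 q [-1.021  0.22   0.908  2.467 -1.099  0.234 -1.9  ] p [416.189  85.272 242.358] F [ 1.262 -0.082 -0.254] lean 24.3 head 14.1 yaxis [-0.85  -0.331 -0.409] w 85.1
t 11.12 q [-1.217  0.269  0.994  2.466 -1.099  0.234 -2.025] p [404.426 127.621 235.273] F [0.883 0.151 0.375] lean 23.4 head 14.0 yaxis [-0.857 -0.333 -0.394] w 84.9
t 11.28 q [-1.38   0.321  1.044  2.466 -1.099  0.234 -2.151] p [387.523 168.319 227.223] F [0.275 0.349 0.383] lean 22.7 head 13.6 yaxis [-0.861 -0.334 -0.382] w 85.0
t 11.45 q [-1.52   0.373  1.069  2.466 -1.099  0.234 -2.278] p [366.088 206.351 218.209] F [ 0.941  0.378 -0.623] lean 22.1 head 13.1 yaxis [-0.865 -0.335 -0.373] w 84.9
t 11.45 q [-1.52   0.373  1.069  2.466 -1.099  0.234 -2.278] p [366.088 206.351 218.209] F [ 0.941  0.378 -0.623] lean 22.1 head 13.1 yaxis [-0.865 -0.335 -0.373] w 84.9
delta cm [0.565 1.987 6.592]
```

```bash
for i in 1 2; do python3 -m inch '[[[0.1,0.5,1.6,0],[0.2,1,3.3,0]]]' >/dev/null;  python3 st.py; done
```

```text
t 11.62 q [-1.47   0.389  1.014  2.467 -1.099  0.234 -2.278] p [362.899 204.111 207.366] F [ 1.447  0.531 -0.384] lean 20.7 head 11.7 yaxis [-0.873 -0.342 -0.349] w 84.9
t 11.78 q [-1.418  0.405  0.964  2.467 -1.099  0.234 -2.28 ] p [361.079 199.922 197.074] F [ 0.058 -0.725  0.037] lean 19.3 head 9.9 yaxis [-0.882 -0.34  -0.326] w 85.0
```

```bash
for i in 1 2; do python3 -m inch '[[[0.1,0.5,1.6,0],[0.2,1,3.3,0]]]' >/dev/null; done;  python3 st.py
cat > sim.py <<'E'
from feas import *
from h import sensors,toolR
import sys
np.set_printoptions(precision=2,suppress=True)
S=sensors.read_state();q=np.array(S['qpos']);R0=R=fk(q,p,s,w)[1]
for t in eval(sys.argv[1]):
    tw=t[3] if len(t)>3 else 0
    if tw: R=R@Ro.from_euler('z',tw,degrees=True).as_matrix()
    t=np.array(t[:3])
    def f(x):
        X,r=fk(x,p,s,w);return np.r_[(X-t)/20,5*Ro.from_matrix(R.T@r).as_rotvec(),.05*(x-q)]
    r=least_squares(f,np.clip(q,lo-.035,hi+.035),bounds=(lo-.04,hi+.04));q=r.x;X,R=fk(q,p,s,w);z=R[:,2]
    print(t,X,q,"lean",np.degrees(np.arccos(-z[2])),"z",z)
E
python3 sim.py "[(440,100,280),(450,0,300,-30),(440,-100,300),(430,-200,300),(460,-225,240),(490,-225,200),(505,-225,150),(505,-225,90)]"
```

```text
t 12.12 q [-1.335  0.443  0.874  2.466 -1.099  0.233 -2.284] p [355.013 194.09  176.228] F [-0.201 -0.585  0.079] lean 16.7 head 5.6 yaxis [-0.897 -0.343 -0.278] w 84.9
[440 100 280] [440. 100. 280.] [-1.27  0.39  1.26  2.22 -0.7   0.6  -2.32] lean 16.686325857130363 z [ 0.29  0.03 -0.96]
[450   0 300] [450.   0. 300.] [-0.95  0.25  1.12  2.19 -0.52  0.61 -1.75] lean 16.686119019554564 z [ 0.29  0.03 -0.96]
[ 440 -100  300] [ 440. -100.  300.] [-0.62  0.25  1.05  2.18 -0.59  0.66 -1.43] lean 16.684172822221324 z [ 0.29  0.03 -0.96]
[ 430 -200  300] [ 430. -200.  300.] [-0.27  0.3   0.97  2.11 -0.68  0.76 -1.12] lean 16.681108771947276 z [ 0.29  0.03 -0.96]
[ 460 -225  240] [ 460. -225.  240.] [-0.07  0.45  0.81  2.11 -0.89  0.69 -0.91] lean 16.675804325415296 z [ 0.29  0.03 -0.96]
[ 490 -225  200] [ 490. -225.  200.] [-0.02  0.54  0.72  2.1  -1.01  0.64 -0.83] lean 16.673117554511744 z [ 0.29  0.03 -0.96]
[ 505 -225  150] [ 505. -225.  150.] [ 0.12  0.59  0.51  2.11 -1.1   0.5  -0.76] lean 16.66343238314072 z [ 0.29  0.03 -0.96]
[ 505 -225   90] [ 505.02 -225.02   90.03] [ 0.41  0.65  0.08  2.14 -1.1   0.23 -0.73] lean 16.541832740494325 z [ 0.28  0.03 -0.96]
```

```bash
for t in "(440,100,280)" "(440,-200,290)"; do python3 st.py "$t"|tail -1;done
```

```text
delta cm [12.447 -7.28  -7.779]
delta cm [40.687  2.732 -9.584]
```

```bash
python3 -m inch '[[[2.2,-1.3,-1.5,0],[4.6,-2.8,-3,0],[7,-4.4,-4.6,0],[9.5,-6,-6.2,4],[12.4,-7.2,-7.8,8],[16,-6,-8,12],[20,-5,-8.3,16],[24,-3.4,-8.6,16]]]' |grep force; python3 st.py "(440,-200,290)"
```

```text
force: [0.7, 0.6, -0.6]
gripper_force: 0.0
t 12.78 q [-0.966  0.283  1.237  2.244 -0.654  0.613 -2.339] p [442.697 -21.466 286.306] F [ 0.668  0.552 -0.559] lean 16.8 head 5.6 yaxis [-0.955 -0.071 -0.289] w 85.0
delta cm [17.778  1.42  -0.933]
```

```bash
python3 sim.py "[(440,-200,290),(455,-228,200),(505,-230,150),(512,-230,126),(512,-230,65)]"
```

```text
[ 440 -200  290] [ 440. -200.  290.] [-0.3   0.37  1.05  2.11 -0.79  0.78 -1.82] lean 16.802470978189174 z [ 0.29  0.03 -0.96]
[ 455 -228  200] [ 455. -228.  200.] [-0.06  0.54  0.84  2.17 -1.1   0.68 -1.48] lean 16.79319544660346 z [ 0.29  0.03 -0.96]
[ 505 -230  150] [ 505. -230.  150.] [ 0.13  0.6   0.51  2.1  -1.1   0.51 -1.55] lean 16.779882876806138 z [ 0.29  0.03 -0.96]
[ 512 -230  126] [ 512. -230.  126.] [ 0.23  0.62  0.35  2.1  -1.1   0.41 -1.55] lean 16.77226184034937 z [ 0.29  0.03 -0.96]
[ 512 -230   65] [ 512.23 -230.19   65.33] [ 0.43  0.71  0.07  2.11 -1.1   0.23 -1.52] lean 15.55090850192647 z [ 0.26  0.04 -0.96]
```

```bash
python3 -m inch '[[[3.5,0.3,-0.2,0],[7,0.6,-0.4,0],[10.5,0.9,-0.6,0],[14,1.2,-0.8,0],[17.8,1.4,-0.9,0],[18.5,1.5,1.5,0],[19.5,1.5,4,0],[20.5,1.5,7,0]]]' |grep force; python3 st.py "(480,-230,165)"
```

```text
force: [1.0, 1.4, 1.0]
gripper_force: 0.0
t 13.45 q [-0.068  0.497  0.832  2.147 -1.011  0.677 -1.582] p [ 463.497 -225.276  212.353] F [1.006 1.434 1.048] lean 16.8 head 5.6 yaxis [-0.955 -0.069 -0.289] w 85.1
delta cm [ 0.627 -0.174  4.995]
```

```bash
python3 -m inch '[[[0.2,0,2.5,0],[0.5,-0.2,5,0],[0.5,-1.5,6,0],[0.5,-2,7.2,0],[0.5,-2,7.2,0]]]' |grep force; python3 st.py "(512,-230,126)"
python3 - <<'E'
from m import *
im=get_image("wrist");c=camera_params("wrist");cv2.imwrite("pics/w3.png",im);print(proj(c,[[557.5,-228,150],[528,-228,300]]))
for b in blobs(im,(0,150,90),(6,255,255),30): print(b[:3])
E
```

```text
force: [-0.1, 0.2, 0.6]
gripper_force: 0.0
t 13.87 q [ 0.129  0.584  0.498  2.118 -1.088  0.497 -1.565] p [ 503.931 -224.438  147.787] F [-0.061  0.223  0.605] lean 16.6 head 6.3 yaxis [-0.955 -0.072 -0.286] w 85.2
delta cm [ 0.638 -0.107  2.3  ]
[[ 208.04593089  289.04667741]
 [-513.50921271 1183.58852589]]
(np.int32(6031), [166, 235, 85, 102], [212.6, 282.0])
```

View pics/w3.png

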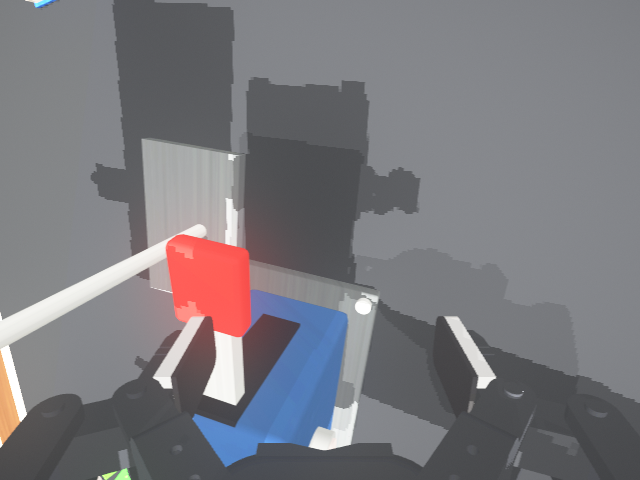

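The left (front) finger tip is at about (190,345), just above the red pad (166-250, 235-337). It looks offset towards the housing, so I'll compute the shift.

Run:
```python
from h import *
np.set_printoptions(precision=1,suppress=True)
c=camera_params("wrist");s=sensors.read_state();R=toolR(s);p=s['eef_pos']
for u in (-43,-57):
  for x in (-11,11):
    P=p+R@np.array([x,u,-13]);print(u,x,P,proj(c,P))
for q in [(178,236),(249,252),(246,334),(174,318)]: print(onz(c,q,150))
```

```text
-43 -11 [ 539.6 -211.3  173.5] [[216.4 361.2]]
-43 11 [ 541.3 -233.2  173.3] [[211.1 312.2]]
-57 -11 [ 553.  -210.3  177.5] [[181.1 361.2]]
-57 11 [ 554.7 -232.2  177.3] [[174.1 312.2]]
[ 571.4 -250.9  150. ]
[ 537.4 -249.8  150. ]
[ 538.8 -209.2  150. ]
[ 576.7 -208.1  150. ]
```

```bash
python3 -m inch '[[[0.7,-0.5,0,0],[0.7,-0.1,1.4,0],[0.7,-0.1,1.4,0]]]' >/dev/null; python3 st.py; python3 -m inch '[[[0,0.3,1,0],[0,0.6,2,0],[0,0.85,2.9,0],[0,0.85,2.9,0]]]' >/dev/null; python3 st.py "(510,-231,80)"
```

```text
t 14.17 q [ 0.193  0.598  0.416  2.107 -1.08   0.453 -1.567] p [ 508.56  -231.632  136.147] F [-1.53   0.166 -0.377] lean 16.7 head 5.8 yaxis [-0.955 -0.072 -0.287] w 85.0
t 14.5 q [ 0.335  0.627  0.206  2.123 -1.086  0.318 -1.55 ] p [ 508.766 -232.134  106.382] F [ 0.311 -0.443  1.086] lean 16.7 head 5.6 yaxis [-0.955 -0.07  -0.288] w 85.2
delta cm [-0.086  0.633  2.565]
```

```bash
python3 -m inch '[[[0,0.14,0.48,0],[0,0.14,0.48,0],[0,0.14,0.48,0]]]' >/dev/null; python3 st.py; python3 -m inch '[[[0,0.14,0.48,0],[0,0.14,0.48,0],[0,0.14,0.48,0]]]'  >/dev/null; python3 st.py
python3 - <<'E'
from m import *
im=get_image("side")
for b in blobs(im,(0,150,110),(6,255,255),12): print(b[:3])
E
```

```text
t 14.75 q [ 0.355  0.633  0.175  2.124 -1.086  0.297 -1.547] p [ 509.23  -231.825  102.18 ] F [-0.844 -1.65   1.469] lean 16.8 head 5.6 yaxis [-0.955 -0.071 -0.288] w 85.2
t 15.0 q [ 0.379  0.641  0.14   2.126 -1.087  0.274 -1.544] p [ 509.477 -231.415   96.963] F [-1.679 -0.284  1.212] lean 16.8 head 5.6 yaxis [-0.955 -0.072 -0.288] w 85.2
(np.int32(159), [350, 160, 19, 17], [358.4, 168.0])
(np.int32(86), [316, 292, 18, 10], [322.5, 297.2])
```

```bash
for i in 1 2; do python3 -m inch '[[[0,0.14,0.48,0],[0,0.14,0.48,0],[0,0.14,0.48,0]]]' >/dev/null; python3 st.py; done
```

```text
t 15.3 q [ 0.402  0.649  0.106  2.128 -1.089  0.251 -1.54 ] p [ 509.473 -231.178   91.682] F [-0.161 -0.988  1.84 ] lean 16.7 head 5.7 yaxis [-0.955 -0.072 -0.288] w 85.3
t 15.55 q [ 0.419  0.658  0.081  2.13  -1.1    0.233 -1.526] p [ 509.691 -231.101   86.617] F [ 0.112 -0.804  3.516] lean 16.8 head 5.8 yaxis [-0.955 -0.072 -0.288] w 84.7
```

```bash
for i in 1 2; do python3 -m inch '[[[0,0.07,0.24,0],[0,0.07,0.24,0],[0,0.07,0.24,0]]]' >/dev/null; python3 st.py; done
```

```text
t 15.8 q [ 0.419  0.661  0.081  2.128 -1.099  0.234 -1.526] p [ 509.75  -231.15    84.916] F [-0.754  0.09   5.566] lean 16.7 head 6.1 yaxis [-0.955 -0.072 -0.286] w 85.1
t 16.05 q [ 0.42   0.665  0.08   2.127 -1.099  0.235 -1.525] p [ 509.859 -231.149   83.269] F [-3.064  0.833  7.723] lean 16.6 head 6.4 yaxis [-0.956 -0.072 -0.285] w 84.9
```

```bash
python3 -m inch '[[[0,0.09,0.33,0],[0,0.09,0.33,0],[0,0.09,0.33,0]]]' >/dev/null; python3 st.py; python3 -m inch '[[[0,0,0,0],[0,0,0,0],[0,0,0,0],[0,0,0,0],[0,0,0,0],[0,0,0,0],[0,0,0,0],[0,0,0,0]]]' >/dev/null; python3 st.py
```

```text
t 16.3 q [ 0.421  0.67   0.079  2.124 -1.099  0.235 -1.525] p [ 509.995 -231.054   80.881] F [-6.199  0.14  10.513] lean 16.4 head 6.9 yaxis [-0.956 -0.073 -0.283] w 85.1
t 16.97 q [ 0.421  0.67   0.079  2.124 -1.099  0.235 -1.525] p [ 510.045 -231.052   81.015] F [-6.113  0.927 10.542] lean 16.4 head 6.9 yaxis [-0.956 -0.073 -0.283] w 85.3
```

```bash
python3 -m inch '[[[0,-0.5,-1.5,0],[0,-1,-3.2,0],[0,-1.5,-5,0],[0,-2,-6.6,0],[0,-0.3,-7,0],[0,2,-8,0],[0,4.5,-9,0],[0,4.5,-9,0]]]' >/dev/null; python3 st.py;  python3 - <<'E'
from m import *
D=camera_params("side");S=camera_params("scene")
im=get_image("side");sc=get_image("scene");cv2.imwrite("pics/side1.png",im);cv2.imwrite("pics/scene1.png",sc)
for b in blobs(im,(0,150,110),(6,255,255),12): print(b[:3])
for b in blobs(sc,(0,150,110),(6,255,255),12): print(b[:3])
E
```

```text
t 17.63 q [ 0.377  0.488  0.265  2.224 -0.96   0.379 -1.579] p [ 437.08  -237.723  153.649] F [-0.217 -0.36   0.391] lean 16.2 head 6.8 yaxis [-0.958 -0.068 -0.279] w 84.8
(np.int32(251), [350, 149, 20, 19], [359.6, 157.3])
(np.int32(93), [312, 302, 18, 10], [318.3, 306.8])
(np.int32(49), [341, 280, 9, 9], [344.3, 284.6])
```

```bash
python3 sim.py "[(410,-150,230),(400,-50,230),(385,60,220),(375,70,190),(370,70,150),(365,70,120),(365,70,100),(365,70,80)]"
python3 - <<'E'
from h import *
np.set_printoptions(precision=1,suppress=True)
D=camera_params("side");S=camera_params("scene")
for a,b in (((310.2,291.2),(331.4,280.1)),((344.3,284.6),(318.3,306.8))): print(onz(S,a,29),onz(D,b,29),tri([ray(S,a),ray(D,b)])[0])
E
for t in "(410,-150,230)" "(385,60,215)"; do python3 st.py "$t"|tail -1;done
```

```text
[ 410 -150  230] [ 410.   -150.    229.99] [ 0.04  0.27  0.46  2.3  -0.69  0.44 -2.  ] lean 16.44116298968938 z [ 0.28  0.03 -0.96]
[400 -50 230] [400. -50. 230.] [-0.31  0.22  0.52  2.39 -0.6   0.34 -2.33] lean 16.44809406573216 z [ 0.28  0.03 -0.96]
[385  60 220] [385.    60.   219.99] [-0.8   0.24  0.68  2.44 -0.56  0.26 -2.7 ] lean 16.452347415379663 z [ 0.28  0.03 -0.96]
[375  70 190] [375.91  70.19 190.75] [-0.77  0.32  0.62  2.47 -0.79  0.23 -2.5 ] lean 14.111205736890561 z [ 0.24  0.03 -0.97]
[370  70 150] [371.84  70.4  151.13] [-0.68  0.43  0.54  2.47 -1.    0.23 -2.29] lean 9.82277456524547 z [ 0.17  0.01 -0.99]
[365  70 120] [365.62  70.16 121.28] [-0.63  0.51  0.49  2.47 -1.1   0.23 -2.2 ] lean 6.4157504195688855 z [ 0.11 -0.   -0.99]
[365  70 100] [365.47  70.12 100.84] [-0.59  0.56  0.44  2.45 -1.1   0.23 -2.2 ] lean 4.090765454157921 z [ 0.07 -0.01 -1.  ]
[365  70  80] [365.47  70.12  80.73] [-0.55  0.62  0.4   2.43 -1.1   0.23 -2.2 ] lean 2.1272262597518687 z [ 0.03 -0.02 -1.  ]
[543.8  36.1  29. ] [535.2  40.5  29. ] [538.5  35.8  20.6]
[548.1 109.2  29. ] [538.9 113.8  29. ] [542.5 109.5  20.2]
delta cm [-9.092  0.262 -7.88 ]
delta cm [-30.203   1.589  -6.45 ]
```

```bash
python3 -m inch '[[[-2.5,0.1,-3,-7],[-5.5,0.2,-6,-14],[-9,0.3,-7.8,-21],[-12.5,0.5,-7.6,-28],[-16,0.7,-7.4,-35],[-19.5,0.9,-7.2,-42],[-23,1.2,-7,-49],[-26,1.4,-6.7,-56]]]' >/dev/null; python3 st.py "(375,68,200)"
```

```text
t 18.4 q [-0.441  0.195  0.377  2.452 -0.361  0.234 -1.82 ] p [389.845  20.609 217.216] F [ 1.096 -0.184 -0.242] lean 16.5 head 6.8 yaxis [-0.463 -0.871 -0.166] w 85.2
delta cm [-3.968 -3.154  1.392]
```

```bash
python3 -m inch '[[[-2,-1.5,0.7,-6],[-4,-3.1,1.4,-12]]]' >/dev/null; for i in 1 2 3; do python3 -m inch '[[[-0.6,0.2,2.2,-2],[-1,0.2,4,-4]]]' >/dev/null; done; python3 st.py "(365,70,90)"
```

```text
t 19.07 q [-0.68   0.415  0.571  2.465 -1.099  0.234 -0.862] p [388.052  65.219 155.312] F [-0.58  -0.673 -0.39 ] lean 12.0 head 6.7 yaxis [-0.177 -0.982 -0.062] w 84.9
delta cm [-3.604  0.344  5.924]
```

```bash
for i in 1 2 3 4 5; do python3 -m inch '[[[-0.6,0.1,1.6,-2],[-1,0.1,3.2,-2]]]' >/dev/null; python3 st.py | cut -c 1-250; done; python3 st.py "(470,240,150)"
```

```text
t 19.23 q [-0.667  0.437  0.548  2.465 -1.099  0.234 -0.837] p [382.999  66.978 146.141] F [-0.179  0.695 -0.136] lean 10.7 head 6.1 yaxis [-0.147 -0.988 -0.047] w 85.2
t 19.4 q [-0.655  0.459  0.526  2.465 -1.099  0.234 -0.811] p [377.536  68.088 136.858] F [ 0.312 -0.222  0.402] lean 9.3 head 5.1 yaxis [-0.116 -0.993 -0.033] w 85.1
t 19.57 q [-0.643  0.482  0.506  2.466 -1.099  0.234 -0.784] p [371.91   68.88  127.602] F [0.08  0.329 0.162] lean 7.9 head 3.7 yaxis [-0.084 -0.996 -0.02 ] w 85.0
t 19.73 q [-0.631  0.505  0.487  2.466 -1.099  0.233 -0.756] p [366.172  69.362 118.453] F [-0.361 -1.209 -0.068] lean 6.5 head 1.6 yaxis [-0.051 -0.999 -0.009] w 84.9
t 19.9 q [-0.62   0.528  0.468  2.466 -1.099  0.233 -0.726] p [360.324  69.486 109.431] F [ 0.383 -1.105 -0.188] lean 5.1 head -1.7 yaxis [-0.017 -1.     0.001] w 84.8
t 19.9 q [-0.62   0.528  0.468  2.466 -1.099  0.233 -0.726] p [360.324  69.486 109.431] F [ 0.383 -1.105 -0.188] lean 5.1 head -1.7 yaxis [-0.017 -1.     0.001] w 84.8
delta cm [ 10.996 -17.231  -3.11 ]
```

```bash
python3 -m inch '[[[1.5,-2,-3,0],[3,-4,-6,0],[5,-6,-8,1.7],[7,-8.5,-9.5,1.7],[8,-11,-10,1.7],[8,-12,-10,1.7],[8,-12,-10,1.7]]]' >/dev/null; python3 st.py
python3 - <<'E'
from m import *
im=get_image("wrist");c=camera_params("wrist");cv2.imwrite("pics/w4.png",im);np.savez("w4.npz",**c)
for nm,lo,hi in(("red",(0,150,90),(6,255,255)),("yel",(22,150,80),(34,255,255))):
    for b in blobs(im,lo,hi,30): 
        cs=cv2.findContours(b[3].astype(np.uint8),0,2)[0][0]
        print(nm,b[:3],cv2.minAreaRect(cs),cv2.approxPolyDP(cv2.convexHull(cs),4,True).reshape(-1,2).tolist())
E
```

```text
t 20.48 q [-1.189  0.552  1.017  2.098 -0.667  0.752 -1.378] p [433.114 191.506 216.133] F [-0.009 -0.052  0.006] lean 5.2 head -1.3 yaxis [-0.042 -0.999 -0.002] w 84.7
red (np.int32(452), [409, 78, 21, 46], [418.3, 91.1]) ((419.0, 100.5), (45.0, 20.0), 90.0) [[428, 78], [416, 123], [409, 80]]
yel (np.int32(2118), [243, 102, 56, 86], [272.3, 137.1]) ((271.0192565917969, 144.5961456298828), (81.58431243896484, 42.16497039794922), 78.69007110595703) [[297, 181], [260, 186], [243, 109], [284, 103]]
```

View pics/w4.png

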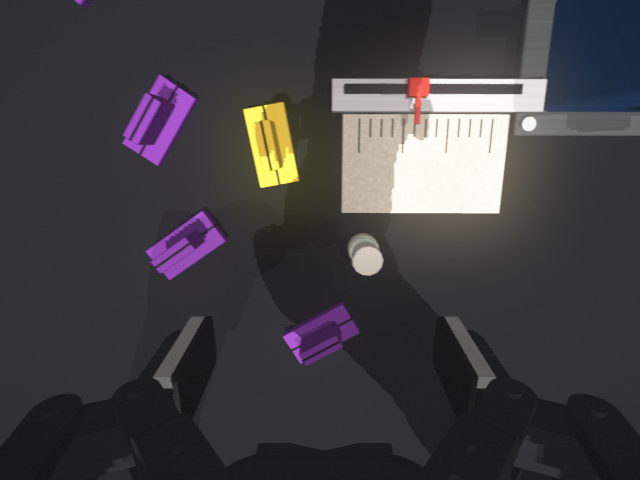

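The wrist view is clear. The yellow marker's corners are (243,109), (284,103), (297,181) and (260,186). The needle tip is at (417,123), the rail's foot line runs along row ~113 from x=343 to 510, and the vial is at (366,255).

Run:
```python
from h import *
np.set_printoptions(precision=2,suppress=True)
c=dict(np.load("w4.npz"));S=camera_params("scene");D=camera_params("side")
im=cv2.imread("pics/w4.png").astype(int)
g=im.sum(2)
# needle centre column by rows: red = R - G
for y in range(100,124,4):
    r=im[y,400:440,2]-im[y,400:440,1]; x=np.arange(400,440)[r>80]; print(y,x.min() if len(x) else None,x.max() if len(x) else None)
# rail bottom edge (dark line between rail & card)
for x in (350,380,450,480,505): print(x,g[104:122,x].tolist())
tip=onz(c,(417.5,121),29.5);base=onz(c,(418.5,98),29.5);print("needle",base,tip)
sc=cv2.imread("pics/scene1.png");
print("ptr body tri",tri([ray(c,(418.5,87)),ray(S,(344.3,284.6)),ray(D,(318.3,306.8))]))
P=[onz(c,q,10) for q in [(243,109),(284,103),(297,181),(260,186)]];print(np.array(P))
P=np.array(P);ctr=P.mean(0);ax=(P[0]+P[1]-P[2]-P[3])/2;print("marker",ctr,np.linalg.norm(ax),np.degrees(np.arctan2(ax[1],ax[0])),np.linalg.norm(P[1]-P[0]))
print("marker tri",tri([ray(c,onz and tuple(proj(c,ctr)[0])),ray(S,(393.8,258.5)),ray(D,(314.9,369.6))]))
```

```text
100 416 420
104 415 420
108 416 419
112 416 419
116 415 419
120 415 419
350 [554, 551, 552, 560, 563, 557, 536, 380, 264, 231, 471, 535, 532, 528, 531, 536, 529, 523]
380 [556, 553, 556, 566, 567, 565, 556, 404, 281, 225, 497, 562, 559, 564, 517, 478, 467, 462]
450 [751, 752, 753, 755, 755, 755, 753, 658, 431, 349, 680, 747, 752, 753, 752, 749, 749, 749]
480 [750, 751, 753, 753, 755, 753, 752, 683, 435, 356, 661, 752, 749, 749, 736, 709, 695, 677]
505 [748, 749, 751, 752, 753, 752, 751, 676, 422, 316, 597, 749, 754, 753, 749, 749, 750, 751]
needle [535.89 106.65  29.5 ] [517.87 107.22  29.5 ]
ptr body tri (array([543.65, 107.89,  21.35]), [np.float64(3.347066565769413), np.float64(2.8233268765811297), np.float64(2.8434002549284676)])
[[535.43 254.72  10.  ]
 [538.8  218.69  10.  ]
 [471.15 211.51  10.  ]
 [468.11 245.54  10.  ]]
marker [503.37 232.61  10.  ] 67.977580650966 6.914628431064495 36.191324730052024
marker tri (array([504.1 , 235.78,   3.29]), [np.float64(2.3674424721773026), np.float64(2.753994026755504), np.float64(0.4799196827899805)])
```

```bash
python3 - <<'E'
from h import *
np.set_printoptions(precision=2,suppress=True)
c=dict(np.load("w4.npz"))
a=onz(c,(505,113.2),0);b=onz(c,(345,113.2),0);d=b-a;print("rail foot",a,b,np.degrees(np.arctan2(-d[0],d[1])))
E
python3 st.py "(499.5,232,100)"|tail -1;python3 st.py "(499.5,232,15.5)"|tail -1; python3 sim.py "[(499,232,100,-9),(499,232,15),(480,232,15,9),(487,107,15)]"
```

```text
rail foot [522.38  21.95   0.  ] [528.71 165.49   0.  ] -2.5251333540166034
delta cm [ 5.5   -4.579 12.106]
delta cm [ 4.753 -4.575 20.523]
[499 232 100] [499. 232. 100.] [-0.96  0.78  0.71  1.99 -0.86  0.6  -1.14] lean 5.069142343008752 z [ 0.09 -0.   -1.  ]
[499 232  15] [499. 232.  15.] [-0.83  0.88  0.51  2.02 -1.01  0.4  -1.  ] lean 5.06427139168677 z [ 0.09 -0.   -1.  ]
[480 232  15] [480. 232.  15.] [-0.86  0.87  0.52  2.07 -1.09  0.39 -1.1 ] lean 5.063909624387166 z [ 0.09 -0.   -1.  ]
[487 107  15] [487.01 107.    15.01] [-0.5   0.81  0.32  2.17 -1.1   0.23 -0.82] lean 5.0119574434774705 z [ 0.09 -0.   -1.  ]
```

```bash
python3 -m inch '[[[1.3,-1.1,3,-3],[2.6,-2.2,6,-6],[4,-3.4,9,-9],[5.5,-4.6,12,-9],[5.5,-4.6,12,-9],[5.5,-4.6,12,-9]]]' 5 >/dev/null; python3 st.py "(499.5,232,15.5)"
python3 - <<'E'
from m import *
im=get_image("wrist");c=camera_params("wrist");cv2.imwrite("pics/w5.png",im)
for b in blobs(im,(22,150,80),(34,255,255),60): 
        cs=cv2.findContours(b[3].astype(np.uint8),0,2)[0][0]
        print(b[:3],cv2.approxPolyDP(cv2.convexHull(cs),5,True).reshape(-1,2).tolist(),cv2.minAreaRect(cs))
s=sensors.read_state();print(proj(c,[s['eef_pos'],s['eef_pos']+toolR(s)[:,2]*85]))
E
```

```text
t 21.03 q [-0.966  0.773  0.728  2.001 -0.855  0.605 -1.142] p [499.229 228.69   99.98 ] F [-0.312  0.435  0.44 ] lean 4.9 head -4.0 yaxis [ 0.107 -0.994  0.015] w 50.0
delta cm [-0.65  -0.453  8.417]
(np.int32(5763), [279, 190, 61, 109], [310.2, 243.3]) [[335, 190], [339, 296], [286, 298], [279, 194]] ((310.13677978515625, 244.14622497558594), (107.33338165283203, 58.20587921142578), 87.51044464111328)
[[322.59303944 319.02079303]
 [323.02955553 248.37440908]]
```

View pics/w5.png

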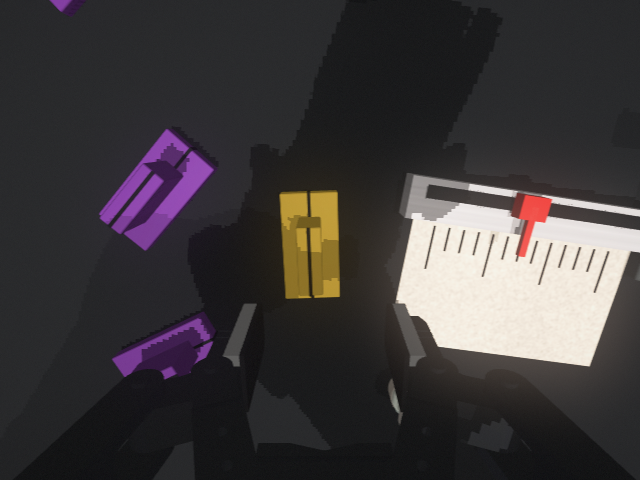

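The marker is centred at (310,244), against (323,248) for where the tool would land, so I'll shift -0.75 cm in tool y and descend.

```bash
python3 -m inch '[[[0,-0.4,2,0],[0,-0.75,4.5,0],[0,-0.75,7,0],[0,-0.75,8.3,0],[0,-0.75,8.3,0],[0,-0.75,8.3,0]]]' 5 >/dev/null; python3 st.py; python3 -m inch '[[[0,0,0,0],[0,0,0,0],[0,0,0,0],[0,0,0,0],[0,0,0,0],[0,0,0,0],[0,0,0,0],[0,0,0,0]]]' 0.5; python3 st.py "(480,235,15.5)"
```

```text
t 21.58 q [-0.868  0.882  0.558  2.004 -1.003  0.449 -1.03 ] p [507.021 237.375  20.435] F [-0.107  2.269  0.23 ] lean 5.2 head -1.9 yaxis [ 0.109 -0.994  0.013] w 50.0
clock: 22.25
eef_pos: [507.8, 238.7, 20.7]
tool_rot: [3.13, -0.091, 0.112]
force: [-1.4, 0.5, 6.9]
width: 13.0
gripper_force: 59.1
t 22.25 q [-0.869  0.882  0.557  2.002 -1.004  0.449 -1.029] p [507.831 238.733  20.696] F [-1.435  0.502  6.919] lean 5.3 head -1.0 yaxis [ 0.11  -0.994  0.012] w 13.0
delta cm [-2.843  0.058  0.263]
```

```bash
python3 -m inch '[[[-0.9,0,0,3],[-1.8,0,0,6],[-2.6,0,0,8.8],[-2.6,0,0,8.8],[-2.6,0,0,8.8]]]' >/dev/null; python3 st.py "(482,110.5,20.5)"; python3 sim.py "[(481,170,20.5),(482,110,20.5),(490,110,20.5)]"
```

```text
t 22.67 q [-0.868  0.857  0.517  2.063 -1.051  0.383 -1.142] p [487.302 235.61   20.626] F [ 4.423 -0.997 17.934] lean 5.8 head -0.6 yaxis [-0.044 -0.999 -0.003] w 12.5
delta cm [ 0.027 12.522 -0.027]
[481.  170.   20.5] [481.  170.   20.5] [-0.67  0.81  0.38  2.15 -1.09  0.26 -0.96] lean 5.825485161353984 z [ 0.1  -0.   -0.99]
[482.  110.   20.5] [482.14 110.04  20.66] [-0.51  0.8   0.33  2.18 -1.1   0.23 -0.82] lean 5.150717473901885 z [ 0.09 -0.   -1.  ]
[490.  110.   20.5] [490.  110.   20.5] [-0.53  0.8   0.36  2.16 -1.08  0.26 -0.84] lean 5.151917484395459 z [ 0.09 -0.   -1.  ]
```

```bash
python3 -m inch '[[[-0.4,0,-0.2,0],[-0.4,2,-0.22,0],[-0.4,4.5,-0.22,0],[-0.4,7,-0.22,0],[-0.4,9,-0.22,0],[-0.4,11,-0.22,0],[-0.4,11.5,-0.22,0],[-0.4,11.5,-0.22,0]]]' >/dev/null; python3 st.py
python3 - <<'E'
from m import *
im=get_image("wrist");c=camera_params("wrist");np.savez("w6.npz",**c);cv2.imwrite("pics/w6.png",im)
for nm,lo,hi in(("red",(0,150,90),(6,255,255)),("yel",(22,150,80),(34,255,255))):
  for b in blobs(im,lo,hi,60): 
        cs=cv2.findContours(b[3].astype(np.uint8),0,2)[0][0]
        print(nm,b[:3],cv2.approxPolyDP(cv2.convexHull(cs),5,True).reshape(-1,2).tolist())
E
```

```text
t 23.33 q [-0.554  0.789  0.34   2.192 -1.099  0.233 -0.857] p [474.295 119.633  20.975] F [-0.257  0.192 -1.45 ] lean 5.0 head -3.0 yaxis [-0.046 -0.999  0.   ] w 12.9
red (np.int32(2386), [317, 120, 47, 101], [339.6, 152.1]) [[361, 120], [361, 157], [344, 220], [335, 220], [317, 150], [318, 120]]
yel (np.int32(6468), [283, 239, 83, 160], [326.9, 302.4]) [[365, 241], [363, 311], [342, 397], [307, 398], [283, 240]]
```

View pics/w6.png

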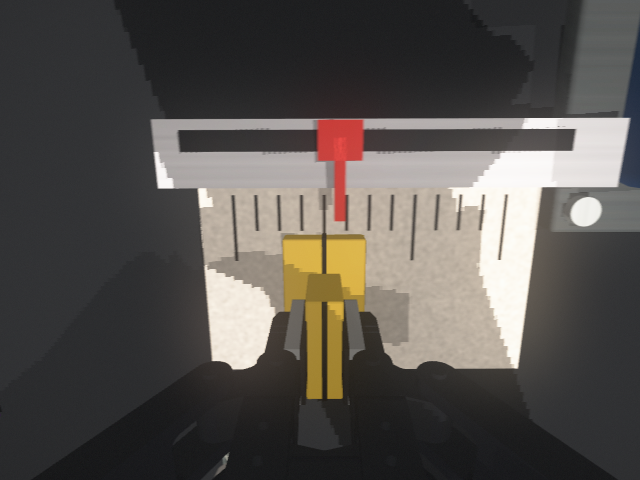

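The wrist view shows the marker's line at (324,238), the needle at (340,215), and the rail foot at row ~188.

```bash
cat > al.py <<'E'
from h import *
import sys
np.set_printoptions(precision=2,suppress=True)
c=dict(np.load(sys.argv[1]));im=cv2.imread(sys.argv[2]).astype(int)
r0,r1,n0,n1,fx,fr=map(int,sys.argv[3:9])
th=-2.5*np.pi/180;e=np.array([-np.sin(th),np.cos(th),0]);f=np.array([np.cos(th),np.sin(th),0])
L=[]
for y in range(r0,r1,2):
    w=im[y,fx-14:fx+15].sum(1);k=np.clip(np.median(w)-w-60,0,None)
    if k.sum(): L.append(onz(c,((k*np.arange(fx-14,fx+15)).sum()/k.sum(),y),10))
N=[]
for y in range(n0,n1,3):
    x=np.where(im[y,:,2]-im[y,:,1]>80)[0]; N.append(onz(c,(x.mean(),y),29.5))
L,N=np.array(L),np.array(N)
print("line e",(L@e),"needle e",(N@e)); 
def sl(A): d=A[-1]-A[0];d=d*np.sign(d[0]);return np.degrees(np.arctan2(d[1],d[0]))
print("line yaw",sl(L),"needle yaw",sl(N),"shift along +e needed",(N@e).mean()-(L@e).mean())
E
python3 al.py w6.npz pics/w6.png 242 266 172 218 324 0
python3 - <<'E'
from h import *
np.set_printoptions(precision=2,suppress=True)
c=dict(np.load("w6.npz"));im=cv2.imread("pics/w6.png").astype(int)
for x in (295,352): print(im[228:246,x].tolist()[::1][0:18:2])
for x in (180,230,280,420,520): print(x,im[180:198,x].sum(1).tolist())
f=np.array([np.cos(.0436),-np.sin(.0436),0])
print("end",onz(c,(295,239),10)@f,onz(c,(352,239),10)@f,"top-of-end foot",onz(c,(295,236),0)@f,"face",onz(c,(280,189),0)@f,onz(c,(420,189),0)@f)
E
```

```text
line e [141.57 141.57 141.57 141.51 141.52 141.53 141.54 141.54 141.52 141.52
 141.53 141.52] needle e [135.84 135.83 135.82 135.81 135.8  135.79 135.78 135.77 135.58 135.75
 135.74 135.73 135.72 135.71 135.69 135.68]
line yaw -2.2188762324567244 needle yaw -1.9450331771355789 shift along +e needed -5.783131549480771
[[165, 180, 194], [164, 179, 192], [169, 184, 198], [125, 154, 168], [57, 115, 138], [58, 116, 141], [70, 164, 202], [76, 179, 218], [76, 179, 218]]
[[166, 182, 196], [163, 179, 191], [161, 176, 188], [87, 128, 146], [55, 113, 138], [55, 113, 139], [71, 168, 205], [77, 182, 220], [76, 182, 220]]
180 [507, 511, 512, 511, 507, 506, 503, 501, 342, 197, 200, 196, 197, 198, 196, 195, 193, 190]
230 [520, 521, 520, 520, 518, 516, 510, 508, 517, 522, 528, 521, 517, 512, 518, 482, 488, 492]
280 [528, 532, 530, 528, 527, 523, 515, 513, 532, 538, 537, 539, 542, 541, 544, 441, 427, 428]
420 [550, 553, 552, 548, 540, 544, 538, 530, 523, 534, 541, 545, 543, 541, 538, 536, 545, 543]
520 [751, 749, 748, 748, 748, 745, 745, 746, 746, 746, 742, 741, 740, 740, 742, 740, 740, 740]
end 500.34262468780065 500.3422666991925 top-of-end foot 499.2394763845917 face 520.4177323953929 520.4158821454284
```

```bash
python3 -m inch '[[[0,0,0.1,0],[0,0.3,0.1,0],[0,0.58,0.1,0],[0.8,0.58,0.18,0],[1.6,0.58,0.25,0],[1.6,0.58,0.25,0],[1.6,0.58,0.25,0]]]' >/dev/null; python3 st.py
python3 - <<'E'
from m import *
im=get_image("wrist");c=camera_params("wrist");np.savez("w7.npz",**c);cv2.imwrite("pics/w7.png",im)
for nm,lo,hi in(("red",(0,150,90),(6,255,255)),("yel",(22,150,80),(34,255,255))):
  for b in blobs(im,lo,hi,60): 
        cs=cv2.findContours(b[3].astype(np.uint8),0,2)[0][0]
        print(nm,b[:3],cv2.approxPolyDP(cv2.convexHull(cs),5,True).reshape(-1,2).tolist())
x=im.astype(int)[225:262,300].tolist();print(x[::3])
E
```

```text
t 23.97 q [-0.559  0.802  0.375  2.16  -1.072  0.278 -0.867] p [485.986 118.259  20.456] F [-13.624   0.62   28.258] lean 4.6 head 1.1 yaxis [-0.038 -0.999 -0.005] w 12.7
red (np.int32(2382), [317, 154, 46, 98], [339.2, 185.6]) [[361, 154], [360, 193], [343, 251], [334, 251], [318, 193], [318, 154]]
yel (np.int32(6201), [284, 239, 83, 161], [328.0, 306.6]) [[286, 240], [365, 241], [363, 311], [340, 399], [306, 396]]
yel (np.int32(65), [291, 267, 15, 18], [296.2, 276.8]) [[305, 282], [293, 281], [292, 267]]
yel (np.int32(73), [289, 284, 13, 15], [294.9, 292.0]) [[299, 288], [298, 298], [289, 295], [291, 284]]
[[67, 73, 80], [88, 94, 103], [87, 95, 103], [66, 99, 115], [56, 113, 139], [70, 165, 202], [74, 178, 218], [74, 179, 218], [74, 178, 218], [72, 176, 217], [73, 178, 218], [71, 177, 217], [73, 178, 218]]
```

```bash
python3 -m inch '[[[0,0,-0.1,0],[0,0,-0.2,0],[0,0,-0.2,0]]]' >/dev/null; python3 st.py
python3 - <<'E'
from m import *
im=get_image("wrist");c=camera_params("wrist");np.savez("w8.npz",**c);cv2.imwrite("pics/w8.png",im)
E
python3 al.py w8.npz pics/w8.png 244 262 200 248 324 0
```

```text
t 24.27 q [-0.562  0.803  0.382  2.155 -1.068  0.278 -0.871] p [489.772 116.692  21.243] F [-0.269 -0.525 -1.119] lean 5.0 head -1.9 yaxis [-0.04  -0.999 -0.001] w 13.0
line e [136.96 136.96 136.96 136.69 136.52 136.6  136.59 136.4  136.66] needle e [133.21 133.2  133.18 133.17 133.16 133.15 133.14 133.13 133.11 133.1
 133.09 133.08 133.07 133.24 133.23 133.22]
line yaw -0.1053549005409245 needle yaw -2.539857230769443 shift along +e needed -3.549183007871761
```

```bash
python3 -m inch '[[[0,0.15,0.07,0],[0,0.36,0.07,0],[0,0.36,0.07,0],[0,0.36,0.07,0]]]' >/dev/null; python3 st.py
python3 - <<'E'
from m import *
im=get_image("wrist");c=camera_params("wrist");np.savez("w9.npz",**c);cv2.imwrite("pics/w9.png",im)
E
python3 al.py w9.npz pics/w9.png 244 262 200 248 329 0
```

```text
t 24.65 q [-0.547  0.802  0.374  2.158 -1.07   0.272 -0.861] p [490.047 111.531  20.556] F [-1.046  1.043  1.376] lean 5.0 head -2.2 yaxis [-0.042 -0.999 -0.   ] w 12.6
line e [133.64 133.64 133.63 133.44 133.44 133.45 133.44 133.45 133.45] needle e [133.42 133.42 133.42 133.42 133.42 133.42 133.42 133.42 133.42 133.42
 133.42 133.42 133.43 133.43 133.43 133.43]
line yaw -0.9565381655581902 needle yaw -2.5370689659914833 shift along +e needed -0.08643630374109534
```

```bash
python3 -m inch '[[[0.2,0,0.02,0],[0.4,0,0.04,0],[0.5,0,0.05,0],[0.5,0,0.05,0]]]' >/dev/null; python3 st.py
python3 - <<'E'
from m import *
im=get_image("wrist");c=camera_params("wrist");np.savez("w10.npz",**c);cv2.imwrite("pics/w10.png",im)
im=im.astype(int)
for x in (300,350): print(im[215:250:2,x].sum(1).tolist())
E
python3 al.py w10.npz pics/w10.png 246 262 200 235 329 0
```

```text
t 25.03 q [-0.552  0.807  0.388  2.147 -1.06   0.287 -0.87 ] p [493.776 110.838  20.548] F [-3.246 -0.422  5.651] lean 4.9 head -2.4 yaxis [-0.043 -0.999 -0.   ] w 12.8
[361, 519, 523, 523, 521, 519, 516, 523, 530, 525, 516, 397, 367, 470, 476, 475, 474, 475]
[545, 536, 534, 533, 530, 530, 531, 534, 545, 534, 528, 402, 356, 477, 485, 486, 487, 488]
line e [132.91 132.91 132.91 132.9  132.91 132.92 132.93 132.91] needle e [133.42 133.6  133.6  133.61 133.61 133.61 133.43 133.43 133.43 133.44
 133.44 133.44]
line yaw -2.550520966269768 needle yaw -2.6098530412094494 shift along +e needed 0.5908480739476545
```

View pics/w10.png

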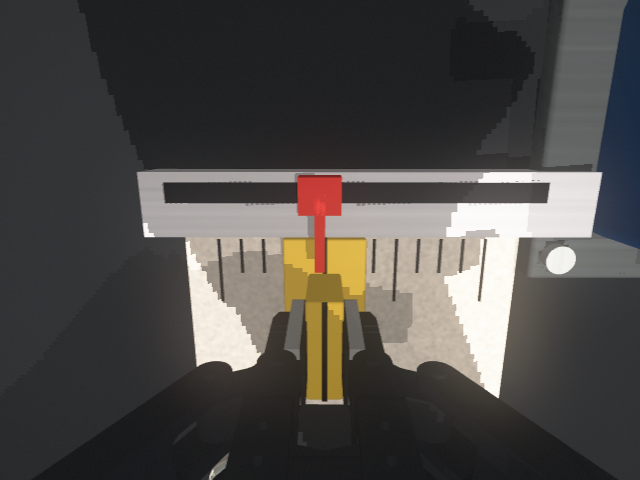

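The marker is nearly touching the rail (row 238). The line at ~325 and the needle at 320 differ mostly by parallax, leaving about 0.6 mm to correct before I press it home.

```bash
python3 -m inch '[[[-0.05,-0.07,0,0],[-0.05,-0.07,0,0],[0.1,-0.07,0.01,0],[0.25,-0.07,0.02,0],[0.25,-0.07,0.02,0],[0.25,-0.07,0.02,0]]]' >/dev/null; python3 st.py
python3 - <<'E'
from m import *
im=get_image("wrist");c=camera_params("wrist");np.savez("w11.npz",**c);cv2.imwrite("pics/w11.png",im)
im=im.astype(int)
for x in (300,350): print(im[225:260:2,x].sum(1).tolist())
E
python3 al.py w11.npz pics/w11.png 248 264 205 238 326 0
```

```text
t 25.58 q [-0.556  0.81   0.396  2.14  -1.054  0.294 -0.876] p [496.376 111.184  20.578] F [-2.937 -0.622  6.778] lean 4.9 head -2.7 yaxis [-0.043 -0.999  0.   ] w 13.1
[526, 527, 525, 522, 520, 527, 536, 525, 520, 492, 479, 482, 481, 479, 480, 479, 481, 479]
[537, 537, 535, 535, 532, 539, 548, 540, 534, 499, 489, 489, 488, 491, 487, 487, 487, 485]
line e [131.42 131.43 131.42 131.45 131.52 131.49 131.53 131.48] needle e [133.51 133.51 133.51 133.33 133.33 133.33 133.52 133.52 133.52 133.53
 133.53]
line yaw -3.082852238983611 needle yaw -2.5873775907142362 shift along +e needed 2.0016076124175015
```

```bash
python3 -m inch '[[[0.1,0,0.01,0],[0.15,0,0.015,0],[0.15,0,0.015,0]]]' >/dev/null; python3 st.py
python3 - <<'E'
from m import *
im=get_image("wrist");c=camera_params("wrist");np.savez("w12.npz",**c);cv2.imwrite("pics/w12.png",im)
im=im.astype(int)
for y in (246,256,266,272,276,280,310,350,380): print(y,[(int(a),int(b)) for a,b in im[y,308:340,1:]])
for x in (300,350): print(im[225:260:2,x].sum(1).tolist())
E
```

```text
t 25.88 q [-0.557  0.811  0.399  2.138 -1.051  0.3   -0.878] p [496.754 111.203  20.578] F [-5.567 -1.495  9.571] lean 4.8 head -2.3 yaxis [-0.043 -0.999 -0.   ] w 12.6
246 [(142, 174), (142, 173), (143, 175), (143, 175), (141, 174), (142, 174), (143, 175), (121, 182), (77, 197), (67, 200), (67, 199), (65, 199), (66, 198), (66, 199), (66, 199), (67, 200), (67, 200), (67, 200), (74, 166), (139, 169), (185, 224), (186, 224), (186, 224), (186, 223), (185, 224), (186, 224), (186, 224), (186, 224), (186, 224), (187, 224), (186, 224), (186, 224)]
256 [(142, 174), (142, 174), (142, 174), (142, 174), (142, 173), (142, 174), (142, 174), (121, 183), (75, 196), (65, 199), (65, 199), (66, 199), (66, 199), (66, 199), (67, 199), (67, 199), (67, 199), (66, 198), (91, 176), (150, 183), (185, 223), (185, 223), (184, 223), (185, 223), (185, 224), (186, 224), (186, 224), (186, 224), (187, 224), (187, 224), (186, 224), (185, 223)]
266 [(183, 222), (183, 222), (182, 222), (182, 222), (183, 222), (182, 222), (182, 222), (152, 216), (81, 202), (66, 198), (66, 198), (66, 198), (66, 198), (66, 198), (66, 198
[... 1967 characters left out ...]
, 169), (137, 169), (136, 167), (138, 169), (137, 168), (138, 169), (138, 169), (137, 169), (138, 169), (138, 168), (138, 169), (137, 168)]
380 [(134, 165), (137, 167), (137, 168), (135, 166), (137, 168), (137, 167), (136, 167), (137, 168), (138, 168), (136, 167), (135, 166), (135, 167), (136, 167), (111, 136), (48, 56), (37, 42), (36, 41), (36, 41), (46, 54), (101, 123), (136, 167), (136, 166), (137, 167), (136, 167), (136, 167), (135, 166), (136, 167), (136, 167), (136, 167), (136, 167), (136, 166), (137, 167)]
[526, 527, 525, 525, 518, 522, 531, 535, 527, 516, 480, 482, 480, 481, 480, 478, 479, 483]
[538, 536, 539, 533, 532, 537, 543, 543, 536, 530, 489, 489, 492, 491, 490, 488, 489, 490]
```

```bash
cat > al2.py <<'E'
from h import *
np.set_printoptions(precision=2,suppress=True)
th=-2.5*np.pi/180;e=np.array([-np.sin(th),np.cos(th),0])
import sys
for k in sys.argv[1:]:
    c=dict(np.load(f"w{k}.npz"));im=cv2.imread(f"pics/w{k}.png").astype(int)
    L=[]
    for y in range(310,390,8):
        w=im[y,310:342].sum(1);m=np.clip(np.median(w)-w-30,0,200);m[:6]=0;m[-6:]=0;L.append(onz(c,((m*np.arange(310,342)).sum()/m.sum(),y),42))
    N=[]
    for y in range(205,240,4):
        r=im[y,300:360,2]-im[y,300:360,1]; x=np.arange(300,360)[r>90];N.append(onz(c,((x.min()+x.max())/2,y),29.5))
    L=np.array(L);N=np.array(N);d=L[0]-L[-1]
    print(k,"fin",(L@e).mean(),"yaw",np.degrees(np.arctan2(d[1],d[0])),"needle",(N@e).mean(),"need",(N@e).mean()-(L@e).mean())
E
python3 al2.py 6 8 9 10 11 12
```

```text
Traceback (most recent call last):
  File "al2.py", line 12, in <module>
    r=im[y,300:360,2]-im[y,300:360,1]; x=np.arange(300,360)[r>90];N.append(onz(c,((x.min()+x.max())/2,y),29.5))
                                                                                   ~~~~~^^
ValueError: zero-size array to reduction operation minimum which has no identity
```

```bash
python3 al2.py 9 10 11 12
```

```text
9 fin 132.22654248646552 yaw -2.4477172252381347 needle 133.5650923877005 need 1.338549901234984
10 fin 131.69868080276814 yaw -2.484944607843303 needle 133.37120914869115 need 1.6725283459230127
11 fin 132.1702980388648 yaw -2.4833559307547004 needle 133.47882315074622 need 1.308525111881437
12 fin 132.19051949425997 yaw -2.4782383381201503 needle 133.49416566958405 need 1.3036461753240758
```

```bash
sed -i 's/range(205,240,4)/range(190,215,4)/' al2.py; python3 al2.py 6; python3 al.py w10.npz pics/w10.png 246 272 200 235 329 0; python3 -m inch '[[[0,0,0,0],[0,0,0,0],[0,0,0,0]]]' 2.2
python3 - <<'E'
from m import *
im=get_image("wrist");c=camera_params("wrist");np.savez("w13.npz",**c);cv2.imwrite("pics/w13.png",im)
E
sed -i 's/range(190,215,4)/range(205,240,4)/' al2.py; python3 al2.py 13; python3 st.py
```

```text
6 fin 141.35942200454048 yaw -2.363255216688018 needle 135.73751882842734 need -5.621903176113136
line e [132.91 132.91 132.91 132.9  132.91 132.92 132.93 132.91 132.93 132.93
 132.91 132.92 132.92] needle e [133.42 133.6  133.6  133.61 133.61 133.61 133.43 133.43 133.43 133.44
 133.44 133.44]
line yaw -2.532082164672997 needle yaw -2.6098530412094494 shift along +e needed 0.5886098468784837
clock: 26.18
eef_pos: [499.0, 111.5, 20.4]
tool_rot: [3.141, -0.087, -0.042]
force: [-0.1, -0.2, -1.0]
width: 22.1
gripper_force: 0.0
13 fin 132.24484676698984 yaw -2.646686949860516 needle 133.61262103596903 need 1.3677742689791899
t 26.23 q [-0.557  0.812  0.399  2.135 -1.052  0.297 -0.878] p [498.947 111.593  20.361] F [ 0.221  0.31  -1.092] lean 5.0 head -2.6 yaxis [-0.042 -0.999  0.   ] w 22.3
```

```bash
python3 -m inch '[[[0,0,0,0],[0,0,0,0],[0,0,0,0],[0,0,0,0],[-0.15,-0.06,-0.01,0],[-0.25,-0.13,-0.02,0],[-0.25,-0.13,-0.02,0],[-0.25,-0.13,-0.02,0]]]' 0.5 >/dev/null; python3 st.py
python3 - <<'E'
from m import *
im=get_image("wrist");c=camera_params("wrist");np.savez("w14.npz",**c);cv2.imwrite("pics/w14.png",im)
E
python3 al2.py 14
```

```text
t 26.9 q [-0.558  0.809  0.392  2.141 -1.054  0.291 -0.879] p [496.089 113.195  20.5  ] F [-0.583 -0.134  0.694] lean 4.9 head -2.3 yaxis [-0.042 -0.999 -0.   ] w 13.1
14 fin 134.16472791228568 yaw -2.422436960161309 needle 133.55878381236954 need -0.6059440999161438
```

```bash
python3 -m inch '[[[0,0.04,0,0],[0,0.07,0,0],[0,0.07,0,0],[0.15,0.07,0.01,0],[0.3,0.07,0.02,0],[0.4,0.07,0.02,0],[0.4,0.07,0.02,0],[0.4,0.07,0.02,0]]]' >/dev/null; python3 st.py
python3 - <<'E'
from m import *
im=get_image("wrist");c=camera_params("wrist");np.savez("w15.npz",**c);cv2.imwrite("pics/w15.png",im)
E
python3 al2.py 15
```

```text
t 27.62 q [-0.559  0.813  0.402  2.132 -1.046  0.303 -0.885] p [499.024 112.261  20.532] F [-3.475  0.818  4.214] lean 4.8 head -2.1 yaxis [-0.042 -0.999 -0.   ] w 13.3
15 fin 133.34960791347368 yaw -2.3969932992093415 needle 133.5268701141125 need 0.17726220063883602
```

```bash
python3 -m inch '[[[0.1,0,0.01,0],[0.15,0,0.01,0],[0.15,0,0.01,0]]]' >/dev/null; python3 st.py; python3 -m inch '[[[0,0,0,0],[0,0,0,0],[0,0,0,0]]]' 2.4 >/dev/null
python3 - <<'E'
from m import *
im=get_image("wrist");c=camera_params("wrist");np.savez("w16.npz",**c);cv2.imwrite("pics/w16.png",im)
im=im.astype(int)
for x in (290,300,350,362): print(im[232:256:2,x].sum(1).tolist())
E
python3 al2.py 16; python3 st.py
```

```text
t 27.92 q [-0.561  0.814  0.406  2.13  -1.043  0.309 -0.887] p [499.076 112.297  20.559] F [-6.623  0.579  9.436] lean 4.7 head -1.7 yaxis [-0.042 -0.999 -0.001] w 13.1
[547, 550, 547, 538, 536, 537, 536, 529, 531, 536, 542, 538]
[498, 505, 551, 539, 538, 538, 535, 531, 533, 539, 545, 538]
[555, 564, 559, 553, 550, 546, 544, 543, 546, 552, 556, 547]
[557, 565, 565, 558, 553, 548, 547, 543, 548, 553, 560, 553]
16 fin nan yaw nan needle 133.51786059344386 need nan
t 28.22 q [-0.56   0.815  0.406  2.126 -1.044  0.305 -0.887] p [502.455 112.006  20.647] F [-0.131  0.261 -0.021] lean 5.0 head -2.6 yaxis [-0.043 -0.999  0.   ] w 24.2al2.py:9: RuntimeWarning: invalid value encountered in scalar divide
  w=im[y,310:342].sum(1);m=np.clip(np.median(w)-w-30,0,200);m[:6]=0;m[-6:]=0;L.append(onz(c,((m*np.arange(310,342)).sum()/m.sum(),y),42))
```

```bash
python3 -m inch '[[[-0.3,0,-0.3,0],[-0.4,0,-2,0],[-0.5,0,-4.5,0],[-1,0,-7.5,0],[-3,0,-10.5,0],[-5,0,-13,0],[-5,0,-13,0],[-5,0,-13,0]]]' >/dev/null; python3 st.py
python3 - <<'E'
from m import *
np.set_printoptions(precision=2,suppress=True)
im=get_image("wrist");c=camera_params("wrist");np.savez("w17.npz",**c);cv2.imwrite("pics/w17.png",im)
for nm,lo,hi in(("red",(0,150,90),(6,255,255)),("yel",(22,120,60),(34,255,255))):
  for b in blobs(im,lo,hi,100): 
        cs=cv2.findContours(b[3].astype(np.uint8),0,2)[0][0]
        q=cv2.approxPolyDP(cv2.convexHull(cs),4,True).reshape(-1,2); print(nm,b[:3],q.tolist())
        if nm=="yel": print(np.array([onz(c,x,10) for x in q.astype(float)]))
sd=get_image("side");sc=get_image("scene")
for n,i in (("side",sd),("scene",sc)):
  for nm,lo,hi in(("red",(0,150,110),(6,255,255)),("yel",(22,150,80),(34,255,255))):
    print(n,nm,[b[:3] for b in blobs(i,lo,hi,20)])
E
```

```text
t 28.88 q [-0.85   0.578  0.748  2.217 -0.786  0.523 -1.12 ] p [440.416 115.538 146.963] F [-0.343  0.693  0.324] lean 5.0 head -1.2 yaxis [-0.041 -0.999 -0.002] w 23.7
red (np.int32(724), [314, 76, 25, 58], [325.8, 93.0]) [[338, 76], [338, 95], [324, 133], [314, 76]]
yel (np.int32(2202), [301, 119, 24, 97], [312.6, 167.4]) [[321, 119], [324, 213], [303, 215], [301, 120]]
[[529.04 113.42  10.  ]
 [461.83 114.09  10.  ]
 [460.96 129.85  10.  ]
 [528.95 127.55  10.  ]]
yel (np.int32(2150), [327, 119, 24, 97], [338.6, 166.8]) [[349, 119], [348, 215], [328, 215], [329, 120]]
[[528.22  93.7   10.  ]
 [459.58  96.21  10.  ]
 [460.19 111.16  10.  ]
 [528.13 107.81  10.  ]]
side red [(np.int32(239), [350, 149, 19, 19], [359.2, 157.5]), (np.int32(92), [312, 302, 18, 10], [318.2, 306.8])]
side yel [(np.int32(30), [321, 197, 9, 6], [324.9, 199.4]), (np.int32(626), [322, 305, 38, 28], [340.8, 318.9])]
scene red [(np.int32(50), [341, 276, 8, 12], [344.1, 283.7])]
scene yel [(np.int32(272), [0, 341, 60, 17], [29.3, 349.0])]
```

Run:
```python
from h import *
np.set_printoptions(precision=2,suppress=True)
c=dict(np.load("w17.npz"));im=cv2.imread("pics/w17.png").astype(int)
e=np.array([np.sin(.0436),np.cos(.0436),0])
def dark(y,z):
    w=im[y,315:338,1]; m=np.clip(np.median(w)-w-20,0,None); return onz(c,((m*np.arange(315,338)).sum()/m.sum(),y),z)
print("plate rear",[round(float(dark(y,10)@e),2) for y in range(204,214,2)])
print("plate front",[round(float(dark(y,10)@e),2) for y in range(136,144,2)])
print("fin",[round(float(dark(y,42)@e),2) for y in range(160,196,6)])
N=[]
for y in range(98,130,4):
    x=np.where(im[y,310:345,2]-im[y,310:345,1]>80)[0]+310; N.append(round(float(onz(c,(x.mean(),y),29.5)@e),2))
print("needle",N)
f=np.array([np.cos(.0436),-np.sin(.0436),0])
for x in (290,306,318,345,365): print(x,im[106:128,x].sum(1).tolist())
print([ (y,round(float(onz(c,(310,y),0)@f),1),round(float(onz(c,(310,y),10)@f),1)) for y in (115,117,119,121)])
```

```text
plate rear [132.98, 132.98, 132.97, 132.97, 132.97]
plate front [133.04, 133.03, 133.0, 133.42]
fin [133.53, 133.52, 133.43, 133.42, 133.38, 133.46]
needle [133.3, 133.29, 133.28, 133.27, 133.26, 133.26, 133.25, 133.24]
290 [691, 694, 692, 691, 690, 686, 694, 699, 698, 695, 690, 649, 409, 300, 360, 699, 696, 693, 696, 699, 496, 332]
306 [693, 695, 693, 691, 691, 689, 693, 699, 699, 696, 692, 652, 405, 581, 605, 604, 604, 603, 604, 604, 604, 605]
318 [652, 654, 651, 651, 650, 650, 653, 657, 661, 657, 651, 605, 420, 501, 516, 514, 512, 515, 516, 512, 513, 516]
345 [698, 698, 698, 694, 697, 697, 700, 704, 705, 704, 700, 672, 419, 500, 610, 607, 609, 609, 609, 610, 610, 610]
365 [703, 701, 701, 699, 699, 702, 705, 708, 708, 706, 702, 676, 426, 325, 313, 672, 691, 685, 688, 689, 690, 693]
[(115, 526.9, 526.3), (117, 525.5, 524.9), (119, 524.1, 523.6), (121, 522.7, 522.2)]
```

```bash
python3 -c "
from cell import order
print(order.finish_job())"
```

```text
the job is handed in; nothing more can be done
None
```

The job is done and handed in at about 29 s of the 64 s. The lever was pressed to 10.5 N, held 0.67 s, and sprang back to its start position. The yellow marker stands square against the rail, about 0.3 mm or less off the pointer. I reached in at about a 17° slant with the fingers open rather than 30 to 45°, because the wrist ran into its joint limits. While sliding, the wrist force twice read just over 1 N of downward pull, so the marker may briefly have been lifted a few tenths of a millimetre. I did not re-check the vial, dish and seedling after the slide.

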